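Turn the tube rotator until the sample tube stands upright

ROBOT

A 6-joint arm with a two-finger parallel gripper is mounted at the origin on the work surface. World frame = base frame: x ahead of the robot, y to its left, z up, the work surface at z = 0. Lengths are in mm, angles in rad, forces in N, time in s.
With the tool pointing down it reaches from about 400 to 925 mm from the base axis. Payload 12.5 kg.
Tool frame: the origin (TCP) lies on the centre line of the jaws, within the pads' length; the fingertips stand 19 mm ahead of it and the grasp point (between the pads) is the TCP; y points along the fingers, x is the direction in which the jaws open and shut, and the axes are right-handed (so a half turn about y gives the same grasp; the last joint's range is limited). The gripper opens to 95 mm and grips with 3 to 60 N. Pads are 20 mm wide; open, the fingers measure 119 mm over their backs; the gripper's body (75 mm by 180 mm) begins 59 mm behind the grasp point.
Start: joints at [1.164, 0.491, 1.559, -0, 1.092, -0.106], TCP at [185.161, 596.961, 212.661] pointing down, gripper open.
Joint ranges: [-3.1, 3.1], [-0.84, 2.19], [0.05, 2.79], [-1.13, 4.28], [0.06, 2.93], [-2.69, 2.69]. Speed limits (rad/s): [2.22, 2.22, 2.79, 3.14, 3.14, 3.14].

INTERFACE

Orientations are given as [roll, pitch, yaw] about the fixed x, y, z axes, in that order (R = Rz(yaw) Ry(pitch) Rx(roll)).
In Python, from cell import env gives the robot as it stands. The module is installed in compiled form; this text tells all that it offers.
- The arm moves only by the tool move_arm, never from a script. Its argument "rows" is a list of rows, each an object of numbers: "tx", "ty", "tz": the shift along the tool's x, y, z in cm; "rx", "ry", "rz": the turn, a rotation vector about the tool's x, y, z in rad; "grip": the opening in per cent of the stroke, from 0 (shut) to 100 (fully open). In form: [{"tx": .., "ty": .., "tz": .., "rx": .., "ry": .., "rz": .., "grip": ..}, ...]. A call has 1 to 10 rows; each row shifts and turns the commanded pose from where the row before left it, along the tool's axes as they then stand; what a row does not reach is not made up. A row lasts 1/12 s, in which the tool goes at most 41.7 mm and 7.16 degrees, less where a joint would pass 70% of its speed; a pose out of reach is approached as far as the arm can. A call is refused whole if a number of a shift passes 4.17 or a number of a turn 0.125, either way. A call with a gripper value outside its range is refused whole. The fingers move at their own pace and stop on an object; the grip force is fixed at half the most. Time passes only in rows, so rows that do not move let the fingers close. It gives the time, the measured TCP pose, the force and the opening at its end, in the units of the state.
- env.state(): the state, without advancing time (a new reading comes with each control period).
- env.read_camera(name): name is "side" or "top"; returns (picture, depth): 400x640x3 uint8, blue, green, red; 400x640 float32, mm along the optical axis (not along the pixel's ray), 0 where there is no reading.
- env.calibration(name): a dict with "vertical_fov" (degrees; the focal length in pixels is half the picture's height over the tangent of half this angle, whatever the lens; pixels are square), "cx", "cy" (the principal point, pixels), "eye" and "rotation" of the camera in the world. Camera axes: x right, y up, looking along -z (the intrinsics and any distortion apply to the point x, -y, -z); pixel columns grow to the right and rows downward; lengths in mm; the calibration is good to about 2 mm. A picture is of the moment at which its call begins. calibration takes no time and is no camera call.
- env.job_done(): hands the job in, once; it reports no verdict.
The state is a dict: "t": time; "joints": joint angles; "qvel": joint speeds; "tau": joint torques, N m; "eef_pos": TCP position; "tcp_rot": TCP orientation; "ft_force": force on the tool from outside, world axes, zero at the start; "moment": the same for the moment, N m; "opening": opening from 0.0 (shut) to 1.0 (fully open).
Only numpy, scipy, OpenCV 4.12 (cv2) and the standard library are available. Lean on these libraries where they do the work, as an engineer would, in place of code of your own. Each camera call takes 0.05 s, during which the arm holds its last target.

TASK

The end-over-end tube rotator has stopped with its one blue-capped sample tube hanging cap downwards. Turn the wheel by hand, slowly and without gripping it, by pushing its steel arms round with the fingertips and never pushing on the tube, until the blue-capped tube points straight up, cap on top, ready to be opened; then take the hand away. The rotator must stay where it stands, and everything else on the bench must be left alone.

Things in the scene. Friction and masses are not known exactly. Their poses are not given: they have to be found in the camera images.
- rotator: the tube rotator, a 4 kg bench machine loose on rubber feet. Origin: on the bench, middle of the foot. Its x axis is the axle's direction, from the white motor tower to the wheel (away from the robot, give or take the yaw); y left, z up. Foot plate: x -125 to +95 mm, y +-85 mm, 20 mm high. The wheel turns in the vertical plane x = +35 mm about a level axle 185 mm above the bench
- tower_top (a point): middle of the motor tower's top (rotator frame x -68, y 0, z 230 mm); the tower is 100 mm deep (x -118 to -18 mm) and 85 mm wide, and stands between the robot and the wheel
- hub (a point): centre of the wheel on its axle, in the plane of the arms; axes as the rotator's, does not turn. Aluminium hub disc 68 mm across, 14 mm thick, with six straight round steel arms 10 mm thick, 60 degrees apart, like spokes without a rim; their rounded ends lie 145 mm from the axle
- spoke_end (a point): rounded end of the bare arm opposite the tube's arm, 145 mm from the axle; turns with the wheel. Every arm has two black clips on its far side (4 to 37 mm beyond the arm's centre line towards rotator +x, 36 mm wide), centred 56 and 88 mm from the axle. Outwards of 95 mm the arms are bare, but the tube stands in front of one
- wheel (a joint): wheel angle about the rotator's x axis, rad: 0 or a whole turn when the tube points straight up; grows as the wheel's top moves right seen from the robot (rotator -y). Arms lie at this angle plus multiples of 60 degrees from straight up. Starts at 2.0 to 4.28. Turns either way, no stop, stays where left: the drive drags with 0.2 N m (1.5 to 3 N near an arm's end)
- tube: the sample tube, clear 50 ml conical tube, white label, dark blue cap, 29 mm across, 115 mm long, cap 35 mm across; clipped along the far side of one arm, cap outwards, its axis 24 mm beyond the arms' plane (rotator +x). Origin: its pointed end, 36 mm from the axle; z axis along the tube to the cap. Not to be pushed on
- tube_cap (a point): middle of the top of the tube's blue cap, 151 mm from the axle
- spare_tube: a loose free-standing tube with an orange cap, 34 mm across, 115 mm high, on the bench beyond the wheel; origin under its centre. Leave alone
- beaker: a loose clear beaker, 68 mm across, 90 mm high, on the bench beyond the wheel; origin under its centre. Leave alone
- timer: a loose white bench timer, 62 x 72 x 18 mm, on the bench to the left of the rotator; origin under its centre. Leave alone
- rack: a loose orange tube rack with three white-capped tubes, 82 x 166 mm, 121 mm high, to the right; origin under its centre. Leave alone
- bottle: a loose amber bottle with a red cap, 70 mm across, 140 mm high, to the left; origin under its centre. Leave alone
- tip_box: a loose green-lidded pipette tip box, 89 x 129 x 67 mm, far right; origin under its centre. Leave alone

How it is judged:
By the outcome, as a careful person would: the job done as asked, in the order asked, and still so for the second after the job is handed in, with the robot touching nothing.
It also fails if it takes over 51 s, if anything falls off the work surface, if the arm or the gripper's body presses on something with over 40 N, if the wrist force passes 120 N, or if a joint passes its speed limit or range.

## Working session

There is one attempt and no reset: what is moved stays moved. The work goes in short steps, Python scripts to look and compute and a tool call to move; the robot and the scene stay as the last step left them, time stands still between calls to the robot, and variables do not carry over. Pictures are saved under pics/ and viewed, and the job is handed in when it is done.

Besides the shell and the picture viewer there is one more tool, called after "Request:" as a command line: name --argument value ..., lists and objects as JSON in quotes. move_arm: Moves the arm, as the interface text tells. Its arguments: {"type":"object","properties":{"rows":{"type":"array"}},"required":["rows"]}

```bash
mkdir -p pics; ls; python3 - <<'E'
from cell import env
import cv2,numpy as np
s=env.state();print({k:np.round(v,3).tolist() if not isinstance(v,float) else v for k,v in s.items()})
for n in("side","top"):
    p,d=env.read_camera(n);cv2.imwrite(f"pics/{n}0.png",p);np.save(f"pics/{n}0.npy",d);print(n,env.calibration(n),(d>0).mean())
E
```

```text
pics
{'t': 0.0, 'joints': [1.164, 0.492, 1.559, -0.0, 1.092, -0.106], 'qvel': [0.001, 0.002, -0.001, -0.001, -0.001, 0.0], 'tau': [0.002, -61.264, -25.819, 0.069, 0.048, -0.0], 'eef_pos': [185.065, 596.701, 212.078], 'tcp_rot': [-1.571, 0.001, 1.27], 'ft_force': [0.169, -0.587, -0.388], 'moment': [0.003, 0.018, 0.008], 'opening': 0.9968221112093442}
side {'vertical_fov': 51.17430073795537, 'cx': 308.68300736384646, 'cy': 197.40479236396084, 'eye': array([ 163.07314066, -986.42967615,  934.08408502]), 'rotation': array([ 0.9670014 ,  0.00782911, -0.36836822])} 0.99591796875
top {'vertical_fov': 50.735907770557404, 'cx': 320.65883576115897, 'cy': 203.24476498862728, 'eye': array([ 261.77698697,   10.08584904, 1548.77317703]), 'rotation': array([ 1.97149277e-01, -6.39091982e-04, -1.56083149e+00])} 0.995984375
```

View pics/side0.png

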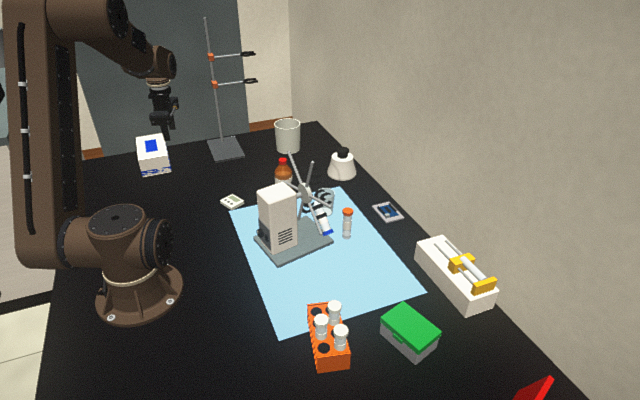

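View pics/top0.png

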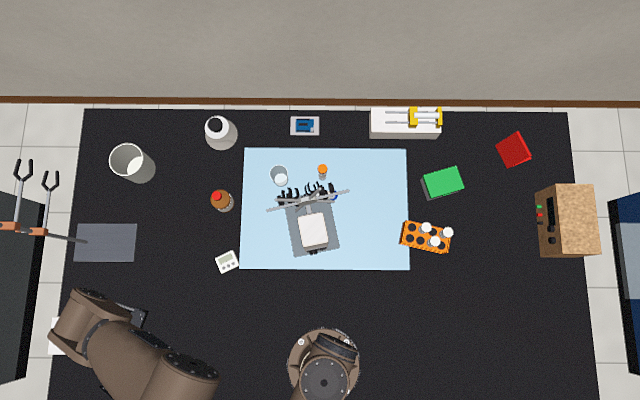

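```bash
cat > h.py <<'E'
import numpy as np,cv2
from scipy.spatial.transform import Rotation as Ro
from cell import env
def cam(n):
    c=env.calibration(n);f=200/np.tan(np.radians(c["vertical_fov"])/2)
    return c["eye"],Ro.from_euler("xyz",c["rotation"]).as_matrix(),f,c["cx"],c["cy"]
def pt(n,u,v,d):
    e,R,f,cx,cy=cam(n);u=np.asarray(u,float);v=np.asarray(v,float)
    return e+np.stack([(u-cx)/f*d,-(v-cy)/f*d,-d*np.ones_like(u)],-1)@R.T
def cloud(n,d):
    v,u=np.mgrid[0:400,0:640];return pt(n,u,v,d)
def proj(n,P):
    e,R,f,cx,cy=cam(n);q=(np.asarray(P)-e)@R;return np.stack([cx+f*q[...,0]/-q[...,2],cy-f*q[...,1]/-q[...,2]],-1)
E
python3 - <<'E'
from h import *
for n in("side","top"):
    d=np.load(f"pics/{n}0.npy");C=cloud(n,d);p=cv2.imread(f"pics/{n}0.png")
    for px in ([(260,300),(400,280),(240,230)] if n=="side" else [(390,170),(250,260),(390,260),(450,300)]):print(n,px,C[px[1],px[0]].round(1))
    hsv=cv2.cvtColor(p,cv2.COLOR_BGR2HSV)
    if n=="top":
        x0,y0,x1,y1=255,150,360,265
    else:x0,y0,x1,y1=240,140,370,270
    cv2.imwrite(f"pics/{n}z.png",cv2.resize(p[y0:y1,x0:x1],None,fx=5 if n=="top" else 4.5,fy=5 if n=="top" else 4.5,interpolation=cv2.INTER_CUBIC))
    print(n,"tcp",proj(n,env.state()["eef_pos"]))
E
```

```text
side (260, 300) [ 322.8 -160.     2.2]
side (400, 280) [ 7.429e+02 -2.383e+02  1.000e-01]
side (240, 230) [344.3 179.4   0.6]
side tcp [169.71413499 134.74061815]
top (390, 170) [ 703.6 -250.9   -3.1]
top (250, 260) [357.9 268.7  -6.2]
top (390, 260) [ 362.1 -241.5    7.8]
top (450, 300) [ 222.3 -457.    -8.4]
top tcp [129.2721478  311.00363844]
```

View pics/sidez.png

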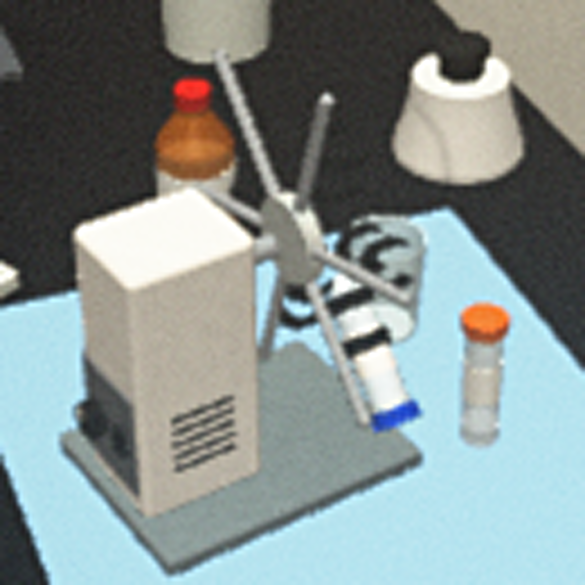

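View pics/topz.png

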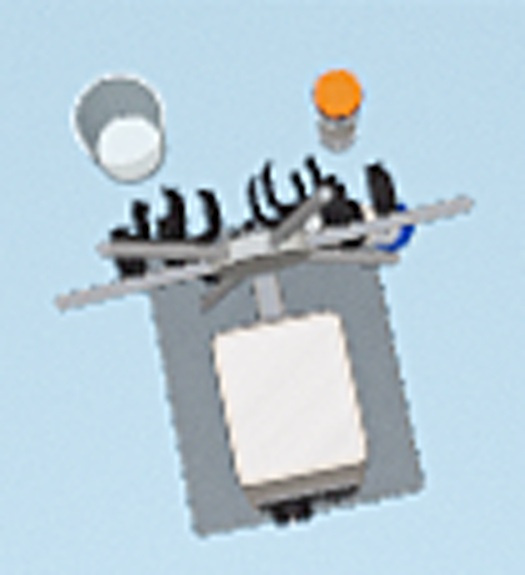

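```bash
python3 - <<'E'
from h import *
d=np.load("pics/top0.npy");C=cloud("top",d);p=cv2.imread("pics/top0.png");hsv=cv2.cvtColor(p,cv2.COLOR_BGR2HSV)
roi=np.zeros((400,640),bool);roi[150:265,255:360]=1
# tower top by colour: bright, low sat
m=(roi&(hsv[...,2]>195)&(hsv[...,1]<40)).astype(np.uint8)
n,l,s,c=cv2.connectedComponentsWithStats(m);i=1+s[1:,4].argmax();print(s[i],c[i],np.median(d[l==i]))
# project to z=230
def ray(n,uv,z):
    e,R,f,cx,cy=cam(n);uv=np.atleast_2d(uv).astype(float)
    D=np.stack([(uv[:,0]-cx)/f,-(uv[:,1]-cy)/f,-np.ones(len(uv))],-1)@R.T
    return e+D*((z-e[2])/D[:,2])[:,None]
cn=max(cv2.findContours((l==i).astype(np.uint8),0,1)[0],key=cv2.contourArea)
P=ray("top",cn[:,0],230)[:,:2].astype(np.float32);print("tower",cv2.minAreaRect(P))
print("depth z of top",np.median(C[l==i],axis=0))
# foot plate
g=(roi&(hsv[...,0]>70)&(hsv[...,1]<70)&(hsv[...,1]>10)&(hsv[...,2]<170)&(hsv[...,2]>90)).astype(np.uint8)
cv2.imwrite("pics/g.png",cv2.resize(g[150:265,255:360]*255,None,fx=5,fy=5))
# side-camera
ds=np.load("pics/side0.npy");Cs=cloud("side",ds);ps=cv2.imread("pics/side0.png");hs=cv2.cvtColor(ps,cv2.COLOR_BGR2HSV)
for nm,CC,h in(("top",C,hsv),("side",Cs,hs)):
    b=(h[...,0]>105)&(h[...,0]<130)&(h[...,1]>150)&(h[...,2]>60)
    b[:, :240]=0;b[:,360:]=0;b[:150]=0
    v,u=np.nonzero(b);print(nm,"blue",len(u),u.mean(),v.mean(),np.median(CC[b],axis=0))
E
```

```text
[298 213  30  34 793] [312.38083228 229.31525851] 1330.5486
tower ((441.8602600097656, 37.147010803222656), (96.55010223388672, 81.93331146240234), 11.894182205200195)
depth z of top [442.24160357  37.77150911 227.53139073]
top blue 14 334.5 196.42857142857142 [576.52531185 -38.51932679  84.12309244]
side blue 35 327.4 232.17142857142858 [584.26391741 -40.11883388  85.34764429]
```

```bash
cat >> h.py <<'E'
TW=np.array([441.9,37.3]);YAW=np.radians(11.9)
RX=np.array([np.cos(YAW),np.sin(YAW),0]);RY=np.array([-np.sin(YAW),np.cos(YAW),0])
ORG=np.array([*TW,0])+68*RX
HUB=ORG+35*RX+[0,0,185]
RR=np.stack([RX,RY,[0,0,1]],1)
def torot(P):return (P-HUB)@RR   # hub frame
def toworld(P):return np.asarray(P)@RR.T+HUB
E
python3 - <<'E'
from h import *
for n in("side","top"):
    d=np.load(f"pics/{n}0.npy");C=torot(cloud(n,d));p=cv2.imread(f"pics/{n}0.png");h=cv2.cvtColor(p,cv2.COLOR_BGR2HSV)
    r=np.hypot(C[...,1],C[...,2]);m=(abs(C[...,0])<15)&(r>100)&(r<150)&(C[...,2]>-170)
    b=(h[...,0]>105)&(h[...,0]<130)&(h[...,1]>150)&(h[...,2]>60)
    b&=(r<200)&(abs(C[...,0])<80)
    q=C[b];print(n,"cap",np.median(q,axis=0).round(1),len(q))
    print(" angle cap",np.degrees(np.arctan2(-np.median(q[:,1]),np.median(q[:,2]))))
    a=np.degrees(np.arctan2(-C[...,1],C[...,2]))[m]%360
    hi,_=np.histogram(a,bins=range(0,361,5));print({k*5:int(x) for k,x in enumerate(hi) if x})
    m60=np.exp(1j*np.radians(a*6));print(" phase",np.degrees(np.angle(m60.mean()))/6,abs(m60.mean()))
    print(" x of arms",np.median(C[m][:,0]))
print(ORG,HUB)
for a in range(6):
    an=np.radians(a*60); 
E
```

```text
side cap [  20.5 -105.4  -99.7] 35
 angle cap 133.404861777462
{15: 24, 20: 15, 75: 35, 130: 18, 135: 60, 140: 2, 195: 22, 255: 7, 260: 8, 315: 18, 320: 23}
 phase 17.964464002038998 0.9752452101615363
 x of arms 0.8006353363412577
top cap [  13.4 -102.2 -100.9] 14
 angle cap 134.6338798245213
{15: 24, 70: 3, 75: 35, 130: 6, 135: 37, 140: 2, 195: 7, 200: 5, 255: 29, 260: 9, 315: 30, 320: 10}
 phase 17.960250507861627 0.9814366786980876
 x of arms 0.10599433112189438
[508.43861099  51.32188461   0.        ] [542.68642547  58.5390311  185.        ]
```

Request:
move_arm --rows '[{"ty": -1.9, "tz": -3.3, "ry": 0.053, "grip": 0}, {"ty": -1.9, "tz": -3.3, "ry": 0.053, "grip": 0}, {"ty": -1.9, "tz": -3.3, "ry": 0.053, "grip": 0}, {"ty": -1.9, "tz": -3.3, "ry": 0.053, "grip": 0}, {"ty": -1.9, "tz": -3.3, "ry": 0.053, "grip": 0}, {"ty": -1.9, "tz": -3.3, "ry": 0.053, "grip": 0}, {"ty": -1.9, "tz": -3.3, "ry": 0.053, "grip": 0}, {"ty": -1.9, "tz": -3.3, "ry": 0.053, "grip": 0}, {"ty": -1.9, "tz": -3.3, "ry": 0.053, "grip": 0}, {"ty": -1.9, "tz": -3.3, "ry": 0.053, "grip": 0}]'

```text
validation failed for argument at $.ro...
```

```bash
cat >> h.py <<'E'
def where():
    s=env.state();T=Ro.from_euler("xyz",s["tcp_rot"]).as_matrix()
    tip=torot(s["eef_pos"]+19*T[:,1])
    Tt=np.stack([RX,[0,0,-1],RY],1)
    rv=Ro.from_matrix(T.T@Tt).as_rotvec()
    print("t",round(s["t"],2),"tip hub",tip.round(1),"turn left (tool)",rv.round(3),"F",(s["ft_force"]@RR).round(2),"open",round(s["opening"],2))
    return tip
E
python3 -c "
from h import *
print(env.state()['eef_pos']);where()"
```

```text
[185.07825677 596.76177805 212.12469029]
t 0.1 tip hub [-238.9  600.4    8.1] turn left (tool) [ 0.000e+00  1.062e+00 -1.000e-03] F [-0.42  0.77  0.27] open 1.0
```

Request:
move_arm --rows '[{"tx": 0.0, "ty": -1.9, "tz": -3.3, "rx": 0.0, "ry": 0.053, "rz": 0.0, "grip": 0.0}, {"tx": 0.0, "ty": -1.9, "tz": -3.3, "rx": 0.0, "ry": 0.053, "rz": 0.0, "grip": 0.0}]'

```text
t: 0.27
eef_pos: [247.0, 575.5, 249.9]
tcp_rot: [-1.57, 0.003, 1.165]
ft_force: [0.9, 0.2, -0.5]
opening: 0.912
```

Request:
move_arm --rows '[{"tx": 0, "ty": -1.9, "tz": -3.3, "rx": 0, "ry": 0.053, "rz": 0, "grip": 0}, {"tx": 0, "ty": -1.9, "tz": -3.3, "rx": 0, "ry": 0.053, "rz": 0, "grip": 0}, {"tx": 0, "ty": -1.9, "tz": -3.3, "rx": 0, "ry": 0.053, "rz": 0, "grip": 0}, {"tx": 0, "ty": -1.9, "tz": -3.3, "rx": 0, "ry": 0.053, "rz": 0, "grip": 0}, {"tx": 0, "ty": -1.9, "tz": -3.3, "rx": 0, "ry": 0.053, "rz": 0, "grip": 0}, {"tx": 0, "ty": -1.9, "tz": -3.3, "rx": 0, "ry": 0.053, "rz": 0, "grip": 0}, {"tx": 0, "ty": -1.9, "tz": -3.3, "rx": 0, "ry": 0.053, "rz": 0, "grip": 0}, {"tx": 0, "ty": -1.9, "tz": -3.3, "rx": 0, "ry": 0.053, "rz": 0, "grip": 0}]'

```text
t: 0.93
eef_pos: [466.1, 428.2, 403.1]
tcp_rot: [-1.571, 0.001, 0.737]
ft_force: [0.6, 1.4, 0.3]
opening: 0.358
```

```bash
python3 -c "
from h import *
print(env.state()['eef_pos']);where()"
```

```text
[466.12918462 428.21925136 403.13317474]
t 0.93 tip hub [  1.3 377.5 199.1] turn left (tool) [ 0.     0.53  -0.001] F [0.87 1.28 0.25] open 0.36
```

Request:
move_arm --rows '[{"tx": -2.05, "ty": 0, "tz": -3.5, "rx": 0, "ry": 0.053, "rz": 0, "grip": 0}, {"tx": -1.85, "ty": 0, "tz": -3.6, "rx": 0, "ry": 0.053, "rz": 0, "grip": 0}, {"tx": -1.65, "ty": 0, "tz": -3.7, "rx": 0, "ry": 0.053, "rz": 0, "grip": 0}, {"tx": -1.45, "ty": 0, "tz": -3.75, "rx": 0, "ry": 0.053, "rz": 0, "grip": 0}, {"tx": -1.25, "ty": 0, "tz": -3.8, "rx": 0, "ry": 0.053, "rz": 0, "grip": 0}, {"tx": -1.05, "ty": 0, "tz": -3.85, "rx": 0, "ry": 0.053, "rz": 0, "grip": 0}, {"tx": -0.85, "ty": 0, "tz": -3.9, "rx": 0, "ry": 0.053, "rz": 0, "grip": 0}, {"tx": -0.65, "ty": 0, "tz": -3.9, "rx": 0, "ry": 0.053, "rz": 0, "grip": 0}, {"tx": -0.4, "ty": 0, "tz": -3.9, "rx": 0, "ry": 0.053, "rz": 0, "grip": 0}, {"tx": -0.2, "ty": 0, "tz": -3.9, "rx": 0, "ry": 0.053, "rz": 0, "grip": 0}]'

```text
t: 1.77
eef_pos: [548.4, 36.9, 402.5]
tcp_rot: [-1.571, 0.0, 0.207]
ft_force: [0.7, 0.1, 0.2]
opening: 0.001
```

```bash
python3 -c "
from h import *
where()"
```

```text
t 1.77 tip hub [  1.1 -22.3 198.5] turn left (tool) [-0. -0. -0.] F [ 0.7  -0.08  0.17] open 0.0
```

Request:
move_arm --rows '[{"tx": -0.5, "ty": 0, "tz": -2.3, "rx": 0, "ry": 0, "rz": 0, "grip": 0}, {"tx": -0.5, "ty": 0, "tz": -2.3, "rx": 0, "ry": 0, "rz": 0, "grip": 0}, {"tx": 0, "ty": 1.0, "tz": 0, "rx": 0, "ry": 0, "rz": 0, "grip": 0}, {"tx": 0, "ty": 2.0, "tz": 0, "rx": 0, "ry": 0, "rz": 0, "grip": 0}, {"tx": 0, "ty": 2.0, "tz": 0, "rx": 0, "ry": 0, "rz": 0, "grip": 0}, {"tx": 0, "ty": 2.0, "tz": 0, "rx": 0, "ry": 0, "rz": 0, "grip": 0}, {"tx": 0, "ty": 1.0, "tz": 0, "rx": 0, "ry": 0, "rz": 0, "grip": 0}, {"tx": 0, "ty": 0, "tz": 0, "rx": 0, "ry": 0, "rz": 0, "grip": 0}]'

```text
t: 2.43
eef_pos: [547.5, -7.7, 320.4]
tcp_rot: [-1.569, 0.004, 0.21]
ft_force: [0.0, 0.6, 0.2]
opening: 0.007
```

```bash
cat > look.py <<'E'
import sys
from h import *
where();tag=sys.argv[1]
im=[]
for n,(x0,y0,x1,y1) in(("side",(230,110,370,270)),("top",(240,140,380,300))):
    p,d=env.read_camera(n);C=torot(cloud(n,d));h=cv2.cvtColor(p,cv2.COLOR_BGR2HSV)
    r=np.hypot(C[...,1],C[...,2])
    b=(h[...,0]>105)&(h[...,0]<130)&(h[...,1]>150)&(h[...,2]>60)&(r<200)&(abs(C[...,0])<80)
    q=C[b]
    if len(q):print(n,"cap",np.median(q,axis=0).round(1),len(q),"ang",np.degrees(np.arctan2(-np.median(q[:,1]),np.median(q[:,2]))).round(1))
    m=(abs(C[...,0])<12)&(r>60)&(r<148)&(C[...,2]>-150)&(h[...,1]<60)
    a=np.degrees(np.arctan2(-C[...,1],C[...,2]))[m]%360
    hi,_=np.histogram(a,bins=range(0,361,5));print({k*5:int(x) for k,x in enumerate(hi) if x>3})
    # tower check
    t=(abs(C[...,0]+103)<60)&(abs(C[...,1])<60)&(C[...,2]>38)&(C[...,2]<52)
    if t.sum():print("  tower",np.median(C[t],axis=0).round(1))
    im.append(cv2.resize(p[y0:y1,x0:x1],(400,457),interpolation=cv2.INTER_CUBIC))
cv2.imwrite(f"pics/{tag}.png",np.hstack(im))
E
python3 look.py a1
```

```text
t 2.43 tip hub [ -9.  -65.8 116.4] turn left (tool) [-0.001  0.003 -0.004] F [0.13 0.62 0.2 ] open 0.01
side cap [  18.5 -106.2  -98.2] 34 ang 132.8
{15: 25, 20: 44, 25: 7, 65: 7, 70: 18, 75: 58, 125: 5, 130: 31, 135: 64, 190: 12, 195: 38, 255: 18, 260: 25, 265: 8, 315: 36, 320: 47, 325: 8}
  tower [-105.4   -8.6   44.5]
{255: 49, 260: 25, 265: 5, 315: 52, 320: 27, 325: 4}
```

View pics/a1.png

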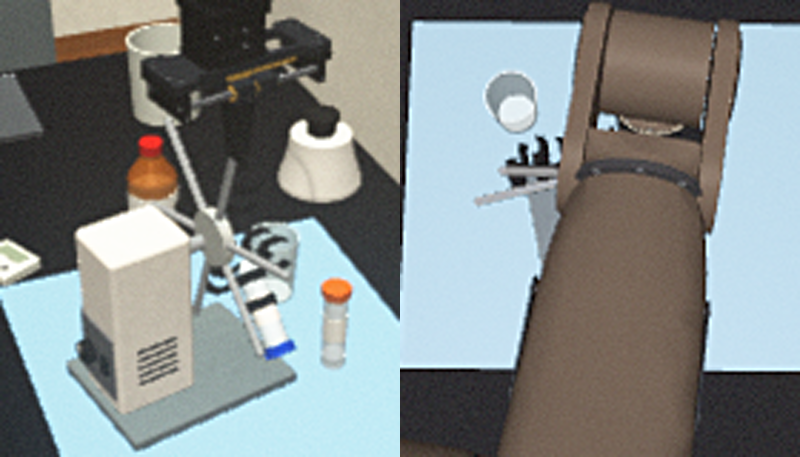

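```bash
cat >> h.py <<'E'
def path(a,s=118.,w=10.):
    a=np.radians(a)
    if a>0:return np.array([-140*np.sin(a)-5-w,s])
    return np.array([-s*np.sin(a)-5*np.cos(a)-w, s*np.cos(a)-5*np.sin(a)])
def plan(start,angs):
    p=np.array(start,float);acc=p.copy()
    for a in angs:
        q=path(a);d=q-acc;tz=round(d[0]/10,1);ty=round(-d[1]/10,1);acc+=[tz*10,-ty*10];print(f"{a:.1f}: tz {tz} ty {ty}",end=" | ")
    print()
E
python3 -c "
from h import *
print(path(18),path(0),path(-60))
plan(path(18),np.arange(16.5,-31,-1.5))
plan(path(-30),np.arange(-31.5,-61,-1.5))"
```

```text
[-58.26237921 118.        ] [-15. 118.] [89.69099765 63.33012702]
16.5: tz 0.4 ty -0.0 | 15.0: tz 0.3 ty -0.0 | 13.5: tz 0.4 ty -0.0 | 12.0: tz 0.3 ty -0.0 | 10.5: tz 0.4 ty -0.0 | 9.0: tz 0.3 ty -0.0 | 7.5: tz 0.4 ty -0.0 | 6.0: tz 0.4 ty -0.0 | 4.5: tz 0.3 ty -0.0 | 3.0: tz 0.4 ty -0.0 | 1.5: tz 0.4 ty -0.0 | 0.0: tz 0.3 ty -0.0 | -1.5: tz 0.3 ty -0.0 | -3.0: tz 0.3 ty -0.0 | -4.5: tz 0.4 ty -0.0 | -6.0: tz 0.3 ty 0.0 | -7.5: tz 0.3 ty 0.0 | -9.0: tz 0.3 ty 0.1 | -10.5: tz 0.3 ty 0.0 | -12.0: tz 0.3 ty 0.1 | -13.5: tz 0.3 ty 0.0 | -15.0: tz 0.3 ty 0.1 | -16.5: tz 0.3 ty 0.0 | -18.0: tz 0.3 ty 0.1 | -19.5: tz 0.3 ty 0.1 | -21.0: tz 0.3 ty 0.1 | -22.5: tz 0.3 ty 0.1 | -24.0: tz 0.3 ty 0.1 | -25.5: tz 0.3 ty 0.1 | -27.0: tz 0.2 ty 0.2 | -28.5: tz 0.3 ty 0.1 | -30.0: tz 0.3 ty 0.1 | 
-31.5: tz 0.3 ty 0.1 | -33.0: tz 0.2 ty 0.2 | -34.5: tz 0.3 ty 0.2 | -36.0: tz 0.3 ty 0.1 | -37.5: tz 0.2 ty 0.2 | -39.0: tz 0.3 ty 0.2 | -40.5: tz 0.2 ty 0.2 | -42.0: tz 0.3 ty 0.2 | -43.5: tz 0.2 ty 0.2 | -45.0: tz 0.2 ty 0.2 | -46.5: tz 0.2 ty 0.2 | -48.0: tz 0.3 ty 0.2 | -49.5: tz 0.2 ty 0.2 | -51.0: tz 0.2 ty 0.3 | -52.5: tz 0.2 ty 0.2 | -54.0: tz 0.2 ty 0.2 | -55.5: tz 0.2 ty 0.3 | -57.0: tz 0.2 ty 0.2 | -58.5: tz 0.1 ty 0.3 | -60.0: tz 0.2 ty 0.2 |
```

Request:
move_arm --rows '[{"tx": 0, "ty": 0, "tz": 0.3, "rx": 0, "ry": 0, "rz": 0, "grip": 0}, {"tx": 0, "ty": 0, "tz": 0.3, "rx": 0, "ry": 0, "rz": 0, "grip": 0}, {"tx": 0, "ty": 0, "tz": 0.3, "rx": 0, "ry": 0, "rz": 0, "grip": 0}, {"tx": 0, "ty": 0, "tz": 0.3, "rx": 0, "ry": 0, "rz": 0, "grip": 0}, {"tx": 0, "ty": 0, "tz": 0.3, "rx": 0, "ry": 0, "rz": 0, "grip": 0}, {"tx": 0, "ty": 0, "tz": 0.3, "rx": 0, "ry": 0, "rz": 0, "grip": 0}, {"tx": 0, "ty": 0, "tz": 0.3, "rx": 0, "ry": 0, "rz": 0, "grip": 0}, {"tx": 0, "ty": 0, "tz": 0.3, "rx": 0, "ry": 0, "rz": 0, "grip": 0}, {"tx": 0, "ty": 0, "tz": 0.3, "rx": 0, "ry": 0, "rz": 0, "grip": 0}, {"tx": 0, "ty": 0, "tz": 0.3, "rx": 0, "ry": 0, "rz": 0, "grip": 0}]'

```text
t: 3.37
eef_pos: [542.0, 21.4, 322.6]
tcp_rot: [-1.571, -0.0, 0.21]
ft_force: [-0.9, 0.1, -0.1]
opening: 0.005
```

```bash
python3 look.py a2
```

```text
t 3.37 tip hub [ -8.3 -36.2 118.6] turn left (tool) [-0.     0.002  0.   ] F [-0.86  0.23 -0.1 ] open 0.01
side cap [  17.4 -106.2  -99. ] 33 ang 133.0
{15: 34, 20: 49, 25: 10, 65: 7, 70: 13, 75: 59, 125: 6, 130: 37, 135: 60, 190: 16, 195: 37, 255: 18, 260: 23, 265: 4, 315: 35, 320: 50, 325: 8}
  tower [-105.6   -8.4   44.4]
{75: 18, 255: 40, 260: 23, 315: 29}
```

View pics/a2.png

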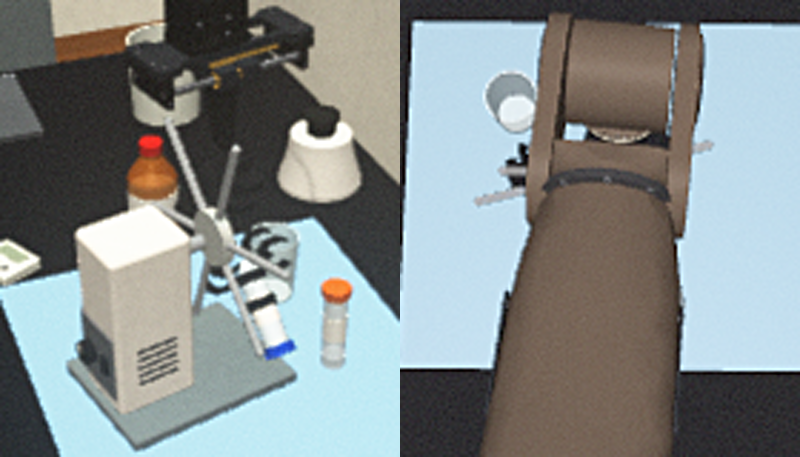

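```bash
python3 - <<'E'
from h import *
p,d=env.read_camera("side");C=torot(cloud("side",d))
for P in([-8,-36,118],[-8,-36,160],[-20,-36,118],[4,-36,118],[0,-42,138],[0,0,0]):print(P,proj("side",toworld(P)).round(1))
for v in range(148,172,2):print(v,[tuple(C[v,u].round(0).astype(int)) for u in range(306,319,2)])
z=p[130:200,280:350].astype(float);z=np.clip(z*2,0,255).astype(np.uint8)
cv2.imwrite("pics/b1.png",cv2.resize(z,None,fx=8,fy=8,interpolation=cv2.INTER_NEAREST))
E
```

```text
[-8, -36, 118] [307.2 166.6]
[-8, -36, 160] [307.1 154.1]
[-20, -36, 118] [303.8 167.7]
[4, -36, 118] [310.6 165.4]
[0, -42, 138] [310.6 160.8]
[0, 0, 0] [303.6 192.9]
148 [(np.int64(-19), np.int64(-48), np.int64(189)), (np.int64(-12), np.int64(-48), np.int64(187)), (np.int64(-6), np.int64(-48), np.int64(185)), (np.int64(1), np.int64(-49), np.int64(183)), (np.int64(388), np.int64(525), np.int64(-183)), (np.int64(402), np.int64(528), np.int64(-188)), (np.int64(404), np.int64(514), np.int64(-183))]
150 [(np.int64(-20), np.int64(-50), np.int64(183)), (np.int64(-12), np.int64(-48), np.int64(180)), (np.int64(-587), np.int64(-944), np.int64(749)), (np.int64(373), np.int64(518), np.int64(-186)), (np.int64(379), np.int64(510), np.int64(-184)), (np.int64(388), np.int64(507), np.int64(-185)), (np.int64(395), np.int64(500), np.int64(-184))]
152 [(np.int64(-19), np.int64(-48), np.int64(176)), (np.int64(-14), np.int64(-50), np.int64(175)), (np.int64(-7), np.int64(-50), np.int64(173)), (np.int64(358), np.int64(496), np.int64(-182)), (np.int64(365), np.int64(490), np.int64(-181)), (np.int64(375), n
[... 2395 characters left out ...]
12), np.int64(377), np.int64(-184))]
168 [(np.int64(258), np.int64(391), np.int64(-184)), (np.int64(263), np.int64(383), np.int64(-182)), (np.int64(-2), np.int64(-43), np.int64(114)), (np.int64(5), np.int64(-42), np.int64(112)), (np.int64(31), np.int64(-14), np.int64(89)), (np.int64(38), np.int64(-15), np.int64(87)), (np.int64(299), np.int64(358), np.int64(-181))]
170 [(np.int64(253), np.int64(383), np.int64(-189)), (np.int64(256), np.int64(372), np.int64(-184)), (np.int64(0), np.int64(-38), np.int64(104)), (np.int64(27), np.int64(-9), np.int64(81)), (np.int64(276), np.int64(356), np.int64(-183)), (np.int64(287), np.int64(356), np.int64(-187)), (np.int64(295), np.int64(352), np.int64(-187))]
```

View pics/b1.png

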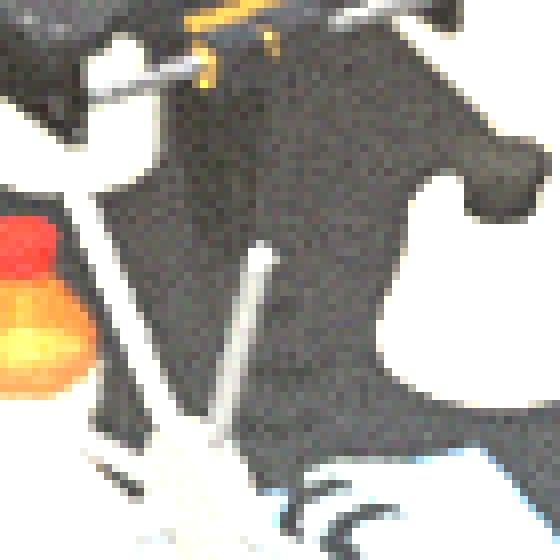

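Request:
move_arm --rows '[{"tx": 0, "ty": -0.3, "tz": -1.2, "rx": 0, "ry": 0, "rz": 0, "grip": 0}, {"tx": 0, "ty": 0, "tz": -1.2, "rx": 0, "ry": 0, "rz": 0, "grip": 0}, {"tx": 0, "ty": 0, "tz": -1.2, "rx": 0, "ry": 0, "rz": 0, "grip": 0}, {"tx": 0, "ty": 1.0, "tz": 0, "rx": 0, "ry": 0, "rz": 0, "grip": 0}, {"tx": 0, "ty": 1.0, "tz": 0, "rx": 0, "ry": 0, "rz": 0, "grip": 0}, {"tx": 0, "ty": 0.7, "tz": 0, "rx": 0, "ry": 0, "rz": 0, "grip": 0}, {"tx": 0, "ty": 0, "tz": 0, "rx": 0, "ry": 0, "rz": 0, "grip": 0}]'

```text
t: 4.1
eef_pos: [548.8, -13.9, 296.4]
tcp_rot: [-1.569, 0.003, 0.21]
ft_force: [-0.9, 0.1, -0.9]
opening: 0.004
```

```bash
sed -i 's/19\*T/0*T/' h.py; python3 look.py a3;python3 - <<'E'
import cv2,numpy as np
from h import *
p,d=env.read_camera("side");C=torot(cloud("side",d))
z=np.clip(p[130:200,280:350].astype(float)*2,0,255).astype(np.uint8)
cv2.imwrite("pics/b2.png",cv2.resize(z,None,fx=8,fy=8,interpolation=cv2.INTER_NEAREST))
m=(abs(C[...,0]+9)<25)&(abs(C[...,1]+72)<22)&(C[...,2]>90)&(p.max(2)<90)
v,u=np.nonzero(m);print(v.max(),C[m][v>v.max()-4].round(0)[-12:])
E
```

```text
t 4.1 tip hub [ -9.  -72.1 111.4] turn left (tool) [-0.001  0.002 -0.003] F [-0.83  0.23 -0.88] open 0.0
side cap [  21.2 -107.1  -99.7] 33 ang 133.0
{15: 18, 20: 32, 25: 11, 30: 5, 35: 4, 65: 5, 70: 18, 75: 56, 125: 4, 130: 26, 135: 66, 190: 14, 195: 35, 255: 17, 260: 26, 265: 6, 315: 17, 320: 41, 325: 8, 330: 5}
  tower [-105.2   -8.3   44.6]
{200: 4, 255: 46, 260: 35, 265: 4, 315: 49, 320: 33, 325: 7}
174 [[-14. -87. 126.]
 [ -8. -83. 123.]
 [ -8. -88. 125.]
 [-13. -74. 116.]
 [-13. -81. 120.]
 [-14. -86. 123.]
 [ -9. -85. 121.]
 [ -4. -83. 118.]
 [-13. -80. 116.]
 [-13. -85. 119.]
 [ -8. -82. 115.]
 [ -5. -84. 116.]]
```

View pics/b2.png

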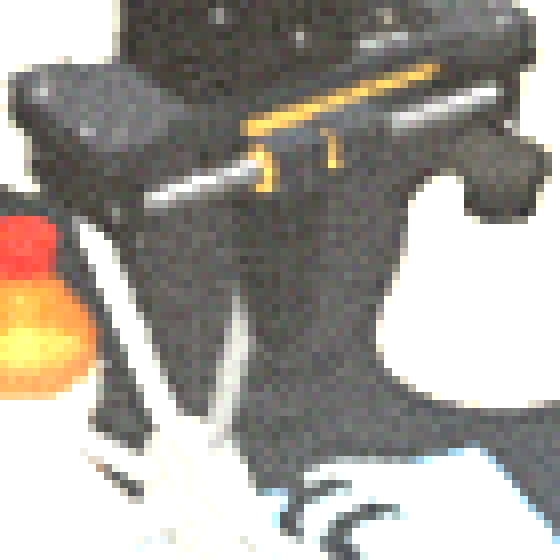

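Request:
move_arm --rows '[{"tx": 0, "ty": 0, "tz": 0.4, "rx": 0, "ry": 0, "rz": 0, "grip": 0}, {"tx": 0, "ty": 0, "tz": 0.4, "rx": 0, "ry": 0, "rz": 0, "grip": 0}, {"tx": 0, "ty": 0, "tz": 0.3, "rx": 0, "ry": 0, "rz": 0, "grip": 0}, {"tx": 0, "ty": 0, "tz": 0.3, "rx": 0, "ry": 0, "rz": 0, "grip": 0}, {"tx": 0, "ty": 0, "tz": 0.3, "rx": 0, "ry": 0, "rz": 0, "grip": 0}, {"tx": 0, "ty": 0, "tz": 0.3, "rx": 0, "ry": 0, "rz": 0, "grip": 0}, {"tx": 0, "ty": 0, "tz": 0.3, "rx": 0, "ry": 0, "rz": 0, "grip": 0}, {"tx": 0, "ty": 0, "tz": 0.3, "rx": 0, "ry": 0, "rz": 0, "grip": 0}, {"tx": 0, "ty": 0, "tz": 0.3, "rx": 0, "ry": 0, "rz": 0, "grip": 0}, {"tx": 0, "ty": 0, "tz": 0.3, "rx": 0, "ry": 0, "rz": 0, "grip": 0}]'

```text
t: 5.08
eef_pos: [542.1, 17.0, 299.1]
tcp_rot: [-1.571, 0.001, 0.21]
ft_force: [-8.0, -4.6, 7.4]
opening: 0.007
```

```bash
python3 look.py a4
```

```text
t 5.08 tip hub [ -9.2 -40.5 114.1] turn left (tool) [ 0.001  0.002 -0.001] F [-8.8  -2.8   7.39] open 0.01
side cap [  20.7 -117.1  -86.9] 36 ang 126.6
{10: 18, 15: 32, 20: 21, 60: 7, 65: 32, 70: 40, 120: 9, 125: 46, 130: 43, 185: 22, 190: 30, 250: 11, 255: 12, 260: 4, 310: 50, 315: 25, 320: 8}
  tower [-105.4   -8.1   44.6]
{70: 11, 250: 51, 255: 9, 310: 44, 315: 5}
```

View pics/a4.png

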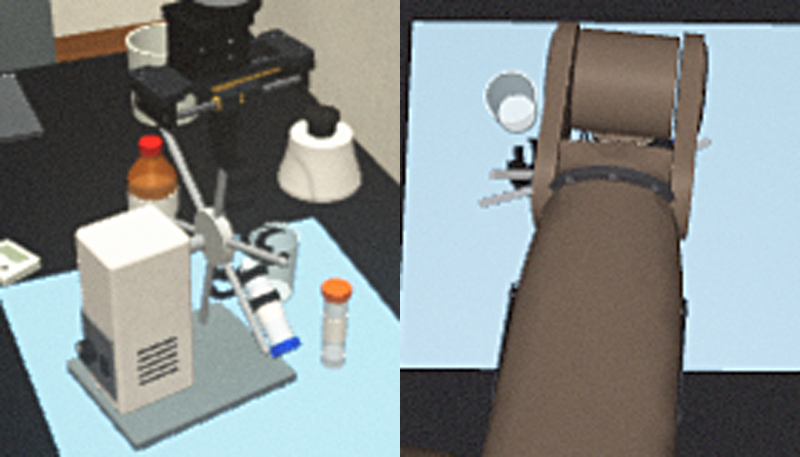

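Request:
move_arm --rows '[{"tx": 0, "ty": 0, "tz": -0.6, "rx": 0, "ry": 0, "rz": 0, "grip": 0}, {"tx": 0, "ty": 0, "tz": -0.7, "rx": 0, "ry": 0, "rz": 0, "grip": 0}, {"tx": 0.4, "ty": -0.4, "tz": 0, "rx": 0, "ry": 0, "rz": 0, "grip": 0}, {"tx": 0.4, "ty": -0.4, "tz": 0, "rx": 0, "ry": 0, "rz": 0, "grip": 0}, {"tx": 0, "ty": 0, "tz": 0, "rx": 0, "ry": 0, "rz": 0, "grip": 0}]'

```text
t: 5.6
eef_pos: [554.6, 6.3, 307.5]
tcp_rot: [-1.571, -0.002, 0.21]
ft_force: [0.8, 0.1, -0.3]
opening: 0.005
```

```bash
python3 look.py a5;python3 - <<'E'
from h import *
p,d=env.read_camera("side");C=torot(cloud("side",d))
z=np.clip(p[130:200,280:350].astype(float)*2,0,255).astype(np.uint8)
cv2.imwrite("pics/b3.png",cv2.resize(z,None,fx=8,fy=8,interpolation=cv2.INTER_NEAREST))
m=(abs(C[...,0]+3)<22)&(abs(C[...,1]+52)<22)&(C[...,2]>90)&(C[...,2]<160)
for zz in range(95,160,5):
    k=m&(abs(C[...,2]-zz)<2.5)&(p.max(2)<70)
    if k.any():print(zz,"x",C[k][:,0].min().round(),C[k][:,0].max().round(),"y",np.median(C[k][:,1]).round(),k.sum())
E
```

```text
t 5.6 tip hub [  0.9 -53.6 122.5] turn left (tool) [0.    0.002 0.002] F [ 0.79 -0.03 -0.28] open 0.0
side cap [  19.9 -115.2  -89.4] 35 ang 127.8
{10: 28, 15: 45, 20: 14, 25: 9, 60: 6, 65: 22, 70: 51, 120: 9, 125: 31, 130: 66, 180: 4, 185: 16, 190: 38, 250: 4, 255: 19, 260: 6, 310: 30, 315: 49, 320: 10}
  tower [-104.6   -8.5   44.5]
{250: 46, 255: 25, 260: 6, 310: 45, 315: 18, 320: 4}
125 x -5.0 3.0 y -61.0 7
130 x -7.0 4.0 y -64.0 9
135 x -8.0 3.0 y -65.0 8
140 x -9.0 6.0 y -63.0 13
145 x -10.0 9.0 y -62.0 10
150 x -10.0 5.0 y -65.0 14
155 x -10.0 7.0 y -65.0 11
```

View pics/b3.png

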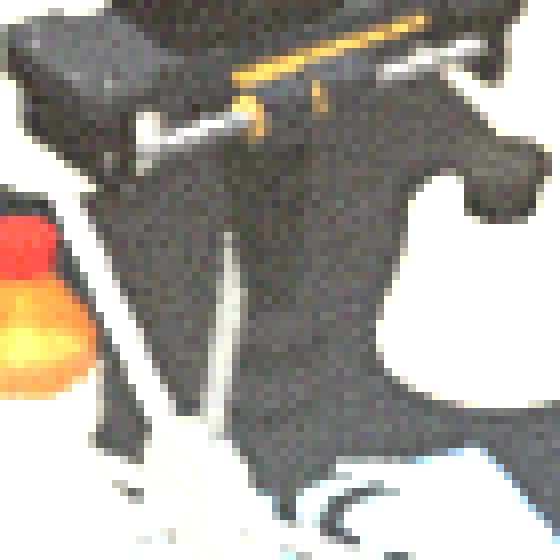

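Request:
move_arm --rows '[{"tx": 0, "ty": 0, "tz": 0.4, "rx": 0, "ry": 0, "rz": 0, "grip": 0}, {"tx": 0, "ty": 0, "tz": 0.4, "rx": 0, "ry": 0, "rz": 0, "grip": 0}, {"tx": 0, "ty": 0, "tz": 0.3, "rx": 0, "ry": 0, "rz": 0, "grip": 0}, {"tx": 0, "ty": 0, "tz": 0.3, "rx": 0, "ry": 0, "rz": 0, "grip": 0}, {"tx": 0, "ty": 0, "tz": 0.3, "rx": 0, "ry": 0, "rz": 0, "grip": 0}, {"tx": 0, "ty": 0, "tz": 0.3, "rx": 0, "ry": 0, "rz": 0, "grip": 0}, {"tx": 0, "ty": 0, "tz": 0.3, "rx": 0, "ry": 0, "rz": 0, "grip": 0}, {"tx": 0, "ty": 0, "tz": 0.3, "rx": 0, "ry": 0, "rz": 0, "grip": 0}, {"tx": 0, "ty": 0, "tz": 0.3, "rx": 0, "ry": 0, "rz": 0, "grip": 0}, {"tx": 0, "ty": 0, "tz": 0.3, "rx": 0, "ry": 0, "rz": 0, "grip": 0}]'

```text
t: 6.58
eef_pos: [546.7, 37.8, 306.6]
tcp_rot: [-1.571, -0.0, 0.21]
ft_force: [-0.1, -2.2, 1.5]
opening: 0.003
```

```bash
python3 look.py a6; python3 -c "
from h import *
import functools
path.__defaults__=(122.,11.)
plan(path(0),np.arange(-1.5,-61,-1.5))"
```

```text
t 6.58 tip hub [ -0.4 -21.1 121.6] turn left (tool) [-0.     0.002  0.   ] F [-0.6  -2.14  1.53] open 0.0
side cap [  20.4 -130.3  -67.6] 42 ang 117.4
{0: 45, 5: 47, 10: 34, 50: 7, 55: 22, 60: 43, 65: 7, 110: 13, 115: 52, 120: 40, 170: 7, 175: 26, 180: 37, 245: 7, 300: 43, 305: 33, 310: 7}
  tower [-105.    -8.7   44.6]
top cap [  15.6 -126.8  -68.3] 19 ang 118.3
{60: 28, 115: 8, 120: 14, 240: 18, 300: 33}
-1.5: tz 0.3 ty -0.0 | -3.0: tz 0.3 ty -0.0 | -4.5: tz 0.4 ty -0.0 | -6.0: tz 0.3 ty 0.0 | -7.5: tz 0.3 ty 0.0 | -9.0: tz 0.3 ty 0.1 | -10.5: tz 0.3 ty 0.0 | -12.0: tz 0.3 ty 0.1 | -13.5: tz 0.4 ty 0.0 | -15.0: tz 0.3 ty 0.1 | -16.5: tz 0.3 ty 0.1 | -18.0: tz 0.3 ty 0.0 | -19.5: tz 0.3 ty 0.1 | -21.0: tz 0.3 ty 0.1 | -22.5: tz 0.3 ty 0.1 | -24.0: tz 0.3 ty 0.2 | -25.5: tz 0.3 ty 0.1 | -27.0: tz 0.3 ty 0.1 | -28.5: tz 0.3 ty 0.1 | -30.0: tz 0.3 ty 0.2 | -31.5: tz 0.2 ty 0.1 | -33.0: tz 0.3 ty 0.2 | -34.5: tz 0.3 ty 0.2 | -36.0: tz 0.3 ty 0.1 | -37.5: tz 0.2 ty 0.2 | -39.0: tz 0.3 ty 0.2 | -40.5: tz 0.2 ty 0.2 | -42.0: tz 0.3 ty 0.2 | -43.5: tz 0.2 ty 0.2 | -45.0: tz 0.3 ty 0.2 | -46.5: tz 0.2 ty 0.2 | -48.0: tz 0.2 ty 0.3 | -49.5: tz 0.3 ty 0.2 | -51.0: tz 0.2 ty 0.2 | -52.5: tz 0.2 ty 0.3 | -54.0: tz 0.2 ty 0.2 | -55.5: tz 0.2 ty 0.3 | -57.0: tz 0.2 ty 0.2 | -58.5: tz 0.1 ty 0.3 | -60.0: tz 0.2 ty 0.3 |
```

View pics/a6.png

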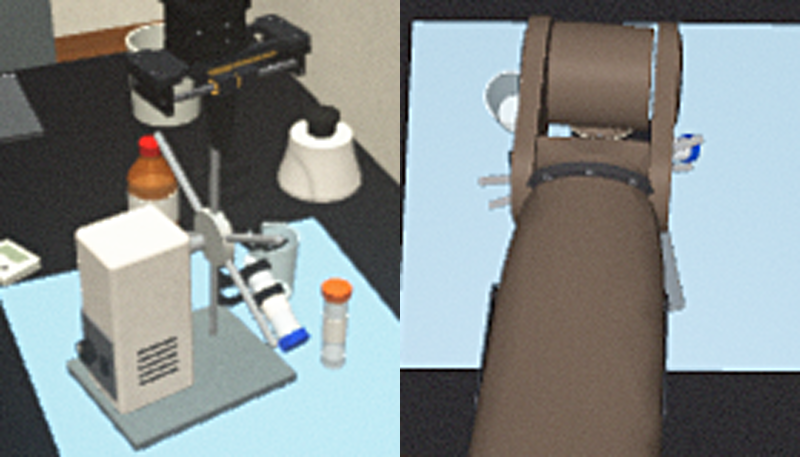

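Request:
move_arm --rows '[{"tx": 0, "ty": 0, "tz": 0.4, "rx": 0, "ry": 0, "rz": 0, "grip": 0}, {"tx": 0, "ty": 0, "tz": 0.4, "rx": 0, "ry": 0, "rz": 0, "grip": 0}, {"tx": 0, "ty": 0, "tz": 0.4, "rx": 0, "ry": 0, "rz": 0, "grip": 0}, {"tx": 0, "ty": 0, "tz": 0.3, "rx": 0, "ry": 0, "rz": 0, "grip": 0}, {"tx": 0, "ty": 0.1, "tz": 0.3, "rx": 0, "ry": 0, "rz": 0, "grip": 0}, {"tx": 0, "ty": 0, "tz": 0.3, "rx": 0, "ry": 0, "rz": 0, "grip": 0}, {"tx": 0, "ty": 0.1, "tz": 0.3, "rx": 0, "ry": 0, "rz": 0, "grip": 0}, {"tx": 0, "ty": 0, "tz": 0.3, "rx": 0, "ry": 0, "rz": 0, "grip": 0}, {"tx": 0, "ty": 0.1, "tz": 0.3, "rx": 0, "ry": 0, "rz": 0, "grip": 0}, {"tx": 0, "ty": 0.1, "tz": 0.3, "rx": 0, "ry": 0, "rz": 0, "grip": 0}]'

```text
t: 7.52
eef_pos: [539.8, 70.1, 302.6]
tcp_rot: [-1.571, -0.0, 0.21]
ft_force: [-0.5, -1.1, 1.8]
opening: 0.005
```

```bash
python3 look.py a7
```

```text
t 7.52 tip hub [ -0.4  11.9 117.6] turn left (tool) [-0.     0.002  0.   ] F [-0.7  -0.98  1.81] open 0.01
side cap [  22.3 -144.4  -33.8] 66 ang 103.2
{0: 19, 35: 8, 40: 10, 45: 46, 50: 14, 95: 8, 100: 50, 105: 44, 160: 42, 165: 32, 285: 35, 290: 29, 295: 5, 345: 39, 350: 43, 355: 36}
  tower [-105.1   -8.3   44.5]
top cap [  22.1 -141.8  -31.1] 28 ang 102.4
{40: 25, 45: 40, 95: 4, 100: 37, 105: 53, 285: 8}
  tower [-119.5  -33.1   42.5]
```

Request:
move_arm --rows '[{"tx": 0, "ty": 0.1, "tz": 0.3, "rx": 0, "ry": 0, "rz": 0, "grip": 0}, {"tx": 0, "ty": 0, "tz": 0.3, "rx": 0, "ry": 0, "rz": 0, "grip": 0}, {"tx": 0, "ty": 0.1, "tz": 0.3, "rx": 0, "ry": 0, "rz": 0, "grip": 0}, {"tx": 0, "ty": 0.1, "tz": 0.3, "rx": 0, "ry": 0, "rz": 0, "grip": 0}, {"tx": 0, "ty": 0.1, "tz": 0.3, "rx": 0, "ry": 0, "rz": 0, "grip": 0}, {"tx": 0, "ty": 0.1, "tz": 0.3, "rx": 0, "ry": 0, "rz": 0, "grip": 0}, {"tx": 0, "ty": 0.1, "tz": 0.3, "rx": 0, "ry": 0, "rz": 0, "grip": 0}, {"tx": 0, "ty": 0.1, "tz": 0.3, "rx": 0, "ry": 0, "rz": 0, "grip": 0}, {"tx": 0, "ty": 0.1, "tz": 0.3, "rx": 0, "ry": 0, "rz": 0, "grip": 0}, {"tx": 0, "ty": 0.2, "tz": 0.3, "rx": 0, "ry": 0, "rz": 0, "grip": 0}]'

```text
t: 8.45
eef_pos: [533.6, 99.4, 292.6]
tcp_rot: [-1.571, -0.0, 0.21]
ft_force: [-0.5, -1.9, 1.5]
opening: 0.006
```

```bash
python3 look.py a8
```

```text
t 8.45 tip hub [ -0.5  41.9 107.6] turn left (tool) [-0.     0.002  0.   ] F [-0.86 -1.79  1.49] open 0.01
side cap [  23.9 -149.7   -0.6] 85 ang 90.2
{30: 48, 35: 20, 40: 5, 80: 7, 85: 41, 90: 53, 140: 8, 145: 41, 150: 38, 200: 4, 205: 10, 210: 6, 270: 34, 275: 19, 280: 6, 330: 29, 335: 42, 340: 22, 345: 43}
  tower [-104.2   -8.9   44.5]
top cap [  22.3 -145.     7.7] 28 ang 86.9
{20: 6, 25: 26, 30: 40, 80: 5, 85: 35, 90: 61, 145: 17, 150: 22}
  tower [-107.   -18.9   42.7]
```

View pics/a8.png

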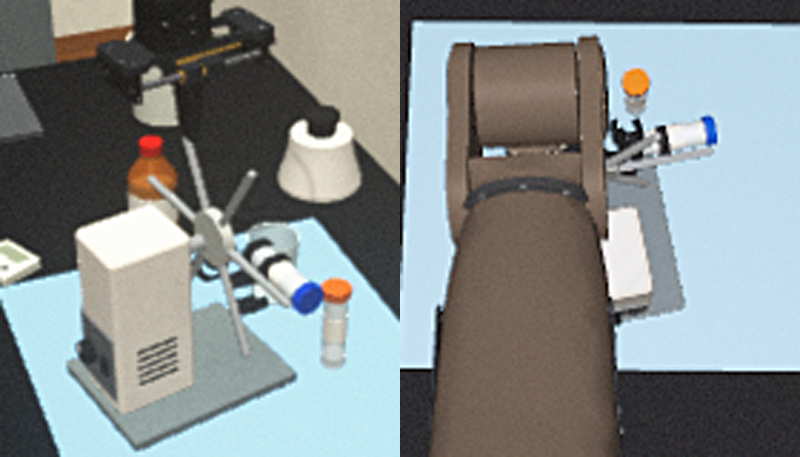

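Request:
move_arm --rows '[{"tx": 0, "ty": 0.1, "tz": 0.2, "rx": 0, "ry": 0, "rz": 0, "grip": 0}, {"tx": 0, "ty": 0.2, "tz": 0.3, "rx": 0, "ry": 0, "rz": 0, "grip": 0}, {"tx": 0, "ty": 0.2, "tz": 0.3, "rx": 0, "ry": 0, "rz": 0, "grip": 0}, {"tx": 0, "ty": 0.1, "tz": 0.3, "rx": 0, "ry": 0, "rz": 0, "grip": 0}, {"tx": 0, "ty": 0.2, "tz": 0.2, "rx": 0, "ry": 0, "rz": 0, "grip": 0}, {"tx": 0, "ty": 0.2, "tz": 0.3, "rx": 0, "ry": 0, "rz": 0, "grip": 0}, {"tx": 0, "ty": 0.2, "tz": 0.2, "rx": 0, "ry": 0, "rz": 0, "grip": 0}, {"tx": 0, "ty": 0.2, "tz": 0.3, "rx": 0, "ry": 0, "rz": 0, "grip": 0}, {"tx": 0, "ty": 0.2, "tz": 0.2, "rx": 0, "ry": 0, "rz": 0, "grip": 0}, {"tx": 0, "ty": 0.2, "tz": 0.3, "rx": 0, "ry": 0, "rz": 0, "grip": 0}]'

```text
t: 9.38
eef_pos: [528.1, 124.7, 274.4]
tcp_rot: [-1.571, 0.0, 0.21]
ft_force: [1.4, -1.7, 1.2]
opening: 0.007
```

```bash
python3 look.py a9
```

```text
t 9.38 tip hub [-0.6 67.8 89.4] turn left (tool) [-0.     0.002 -0.   ] F [ 1.   -1.97  1.23] open 0.01
side cap [  24.6 -146.5   36.8] 93 ang 75.9
{15: 54, 20: 27, 25: 7, 65: 7, 70: 31, 75: 53, 130: 38, 135: 48, 190: 24, 195: 24, 255: 26, 260: 12, 315: 32, 320: 33, 325: 24, 330: 36, 335: 25}
  tower [-105.5   -8.    44.5]
top cap [  21.6 -139.4   44.2] 37 ang 72.4
{5: 4, 10: 23, 15: 22, 65: 6, 70: 41, 75: 61, 130: 13, 135: 41}
  tower [-106.    -6.5   42.9]
```

Request:
move_arm --rows '[{"tx": 0, "ty": 0.2, "tz": 0.2, "rx": 0, "ry": 0, "rz": 0, "grip": 0}, {"tx": 0, "ty": 0.3, "tz": 0.2, "rx": 0, "ry": 0, "rz": 0, "grip": 0}, {"tx": 0, "ty": 0.2, "tz": 0.3, "rx": 0, "ry": 0, "rz": 0, "grip": 0}, {"tx": 0, "ty": 0.2, "tz": 0.2, "rx": 0, "ry": 0, "rz": 0, "grip": 0}, {"tx": 0, "ty": 0.3, "tz": 0.2, "rx": 0, "ry": 0, "rz": 0, "grip": 0}, {"tx": 0, "ty": 0.2, "tz": 0.2, "rx": 0, "ry": 0, "rz": 0, "grip": 0}, {"tx": 0, "ty": 0.3, "tz": 0.2, "rx": 0, "ry": 0, "rz": 0, "grip": 0}, {"tx": 0, "ty": 0.2, "tz": 0.2, "rx": 0, "ry": 0, "rz": 0, "grip": 0}, {"tx": 0, "ty": 0.3, "tz": 0.1, "rx": 0, "ry": 0, "rz": 0, "grip": 0}, {"tx": 0, "ty": 0.3, "tz": 0.2, "rx": 0, "ry": 0, "rz": 0, "grip": 0}]'

```text
t: 10.32
eef_pos: [524.0, 144.3, 249.5]
tcp_rot: [-1.571, -0.0, 0.21]
ft_force: [0.7, -0.3, 2.4]
opening: 0.0
```

```bash
python3 look.py a10
```

```text
t 10.32 tip hub [-0.6 87.8 64.5] turn left (tool) [-0.     0.002  0.   ] F [ 0.64 -0.44  2.44] open 0.0
side cap [  25.8 -132.1   72.4] 104 ang 61.3
{0: 78, 5: 28, 10: 7, 50: 8, 55: 28, 60: 39, 65: 8, 110: 10, 115: 48, 120: 37, 170: 8, 175: 33, 180: 32, 245: 8, 300: 31, 305: 27, 310: 19, 315: 30, 320: 29, 325: 23}
  tower [-105.1   -8.3   44.6]
top cap [  22.8 -125.5   77.5] 61 ang 58.3
{0: 16, 5: 5, 10: 4, 50: 10, 55: 35, 60: 57, 65: 4, 115: 34, 120: 30, 350: 8, 355: 14}
  tower [-103.2    0.3   42.9]
```

View pics/a10.png

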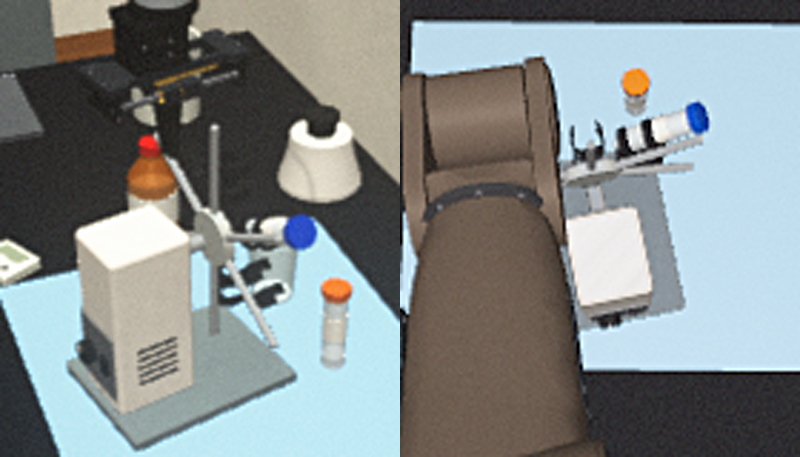

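Request:
move_arm --rows '[{"tx": 0, "ty": -1.5, "tz": 0, "rx": 0, "ry": 0, "rz": 0, "grip": 0}, {"tx": 0, "ty": -2.5, "tz": 0, "rx": 0, "ry": 0, "rz": 0, "grip": 0}, {"tx": 0, "ty": -3.0, "tz": 0, "rx": 0, "ry": 0, "rz": 0, "grip": 0}, {"tx": 0, "ty": -3.0, "tz": 0, "rx": 0, "ry": 0, "rz": 0, "grip": 0}, {"tx": 0, "ty": -1.0, "tz": -2.0, "rx": 0, "ry": 0, "rz": 0, "grip": 0}, {"tx": 0, "ty": 0, "tz": -3.0, "rx": 0, "ry": 0, "rz": 0, "grip": 0}, {"tx": 0, "ty": 0, "tz": -3.0, "rx": 0, "ry": 0, "rz": 0, "grip": 0}, {"tx": 0, "ty": 0, "tz": -3.0, "rx": 0, "ry": 0, "rz": 0, "grip": 0}, {"tx": 0, "ty": 0, "tz": -1.8, "rx": 0, "ry": 0, "rz": 0, "grip": 0}, {"tx": 0, "ty": 0, "tz": 0, "rx": 0, "ry": 0, "rz": 0, "grip": 0}]'

```text
t: 11.25
eef_pos: [551.1, 16.1, 359.1]
tcp_rot: [-1.571, 0.001, 0.207]
ft_force: [0.2, 1.1, -0.4]
opening: 0.008
```

```bash
python3 look.py a11
```

```text
t 11.25 tip hub [ -0.5 -43.3 174.1] turn left (tool) [ 0.    -0.001 -0.001] F [ 0.42  1.01 -0.39] open 0.01
side cap [  25.  -131.4   72.3] 102 ang 61.2
{0: 68, 5: 24, 10: 5, 50: 10, 55: 26, 60: 34, 65: 6, 110: 11, 115: 58, 120: 28, 170: 4, 175: 33, 180: 29, 245: 8, 250: 4, 300: 50, 305: 22, 310: 5}
  tower [-104.7   -8.9   44.4]
top cap [  21.  -132.3   68.9] 20 ang 62.5
{60: 4, 240: 37, 295: 6, 300: 48}
```

Request:
move_arm --rows '[{"tx": 0, "ty": 1.0, "tz": 0, "rx": 0, "ry": 0, "rz": 0, "grip": 0}, {"tx": 0, "ty": 1.6, "tz": 0, "rx": 0, "ry": 0, "rz": 0, "grip": 0}, {"tx": 0, "ty": 1.6, "tz": 0, "rx": 0, "ry": 0, "rz": 0, "grip": 0}, {"tx": 0, "ty": 1.0, "tz": 0, "rx": 0, "ry": 0, "rz": 0, "grip": 0}, {"tx": 0, "ty": 0, "tz": 0.7, "rx": 0, "ry": 0, "rz": 0, "grip": 0}, {"tx": 0, "ty": 0, "tz": 0.7, "rx": 0, "ry": 0, "rz": 0, "grip": 0}, {"tx": 0, "ty": 0, "tz": 0.4, "rx": 0, "ry": 0, "rz": 0, "grip": 0}, {"tx": 0, "ty": 0, "tz": 0.3, "rx": 0, "ry": 0, "rz": 0, "grip": 0}, {"tx": 0, "ty": 0, "tz": 0.3, "rx": 0, "ry": 0, "rz": 0, "grip": 0}, {"tx": 0, "ty": 0, "tz": 0.3, "rx": 0, "ry": 0, "rz": 0, "grip": 0}]'

```text
t: 12.18
eef_pos: [545.3, 45.5, 308.3]
tcp_rot: [-1.571, -0.001, 0.21]
ft_force: [0.0, -1.8, 1.8]
opening: 0.006
```

```bash
python3 look.py a12
```

```text
t 12.18 tip hub [-1.000e-01 -1.330e+01  1.233e+02] turn left (tool) [0.001 0.003 0.001] F [-0.34 -1.75  1.81] open 0.01
side cap [  25.3 -127.9   79.3] 101 ang 58.2
{0: 51, 5: 37, 10: 16, 45: 6, 50: 15, 55: 44, 60: 13, 65: 5, 105: 7, 110: 19, 115: 74, 165: 5, 170: 13, 175: 54, 245: 5, 295: 9, 300: 59, 305: 9, 355: 19}
  tower [-105.4   -9.    44.6]
top cap [  23.  -121.8   82.8] 61 ang 55.8
{55: 44, 115: 33, 235: 5, 240: 5, 295: 22, 300: 8}
```

View pics/a12.png

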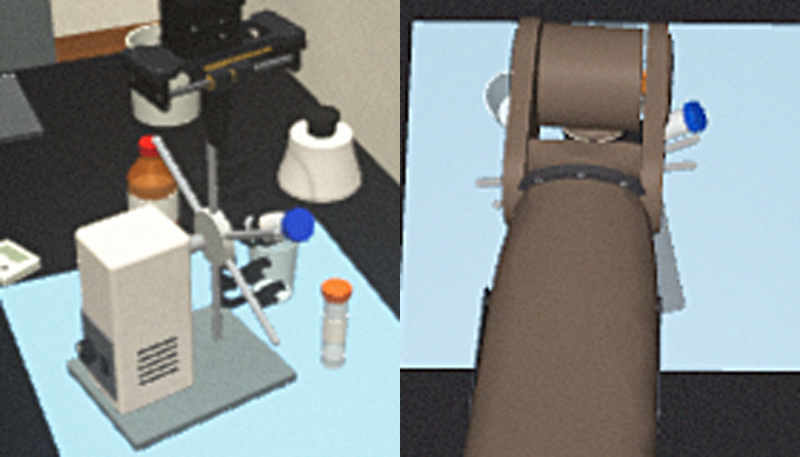

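Contact made cleanly on the second bare arm (finger behind the upright arm, tube at about 58°). Continue round.

Request:
move_arm --rows '[{"tx": 0, "ty": 0, "tz": 0.3, "rx": 0, "ry": 0, "rz": 0, "grip": 0}, {"tx": 0, "ty": 0, "tz": 0.3, "rx": 0, "ry": 0, "rz": 0, "grip": 0}, {"tx": 0, "ty": 0.1, "tz": 0.3, "rx": 0, "ry": 0, "rz": 0, "grip": 0}, {"tx": 0, "ty": 0, "tz": 0.3, "rx": 0, "ry": 0, "rz": 0, "grip": 0}, {"tx": 0, "ty": 0.1, "tz": 0.3, "rx": 0, "ry": 0, "rz": 0, "grip": 0}, {"tx": 0, "ty": 0, "tz": 0.3, "rx": 0, "ry": 0, "rz": 0, "grip": 0}, {"tx": 0, "ty": 0.1, "tz": 0.3, "rx": 0, "ry": 0, "rz": 0, "grip": 0}, {"tx": 0, "ty": 0.1, "tz": 0.3, "rx": 0, "ry": 0, "rz": 0, "grip": 0}, {"tx": 0, "ty": 0.1, "tz": 0.3, "rx": 0, "ry": 0, "rz": 0, "grip": 0}, {"tx": 0, "ty": 0.1, "tz": 0.3, "rx": 0, "ry": 0, "rz": 0, "grip": 0}]'

```text
t: 13.12
eef_pos: [538.7, 75.0, 301.6]
tcp_rot: [-1.571, -0.0, 0.21]
ft_force: [-0.3, -1.6, 1.9]
opening: 0.003
```

```bash
python3 look.py a13
```

```text
t 13.12 tip hub [ -0.5  16.9 116.6] turn left (tool) [-0.     0.002  0.   ] F [-0.58 -1.47  1.91] open 0.0
side cap [  24.4 -106.2  107.3] 100 ang 44.7
{35: 9, 40: 26, 45: 36, 50: 12, 95: 18, 100: 72, 105: 4, 155: 11, 160: 62, 165: 7, 215: 4, 280: 11, 285: 44, 290: 11, 340: 7, 345: 51, 350: 28, 355: 41}
  tower [-104.9   -7.8   44.7]
top cap [  23.7 -100.4  109. ] 80 ang 42.7
{35: 9, 40: 64, 45: 11, 95: 10, 100: 56, 105: 11}
  tower [-115.9  -31.8   42.2]
```

Request:
move_arm --rows '[{"tx": 0, "ty": 0.1, "tz": 0.3, "rx": 0, "ry": 0, "rz": 0, "grip": 0}, {"tx": 0, "ty": 0, "tz": 0.3, "rx": 0, "ry": 0, "rz": 0, "grip": 0}, {"tx": 0, "ty": 0.1, "tz": 0.3, "rx": 0, "ry": 0, "rz": 0, "grip": 0}, {"tx": 0, "ty": 0.1, "tz": 0.3, "rx": 0, "ry": 0, "rz": 0, "grip": 0}, {"tx": 0, "ty": 0.1, "tz": 0.3, "rx": 0, "ry": 0, "rz": 0, "grip": 0}, {"tx": 0, "ty": 0.1, "tz": 0.3, "rx": 0, "ry": 0, "rz": 0, "grip": 0}, {"tx": 0, "ty": 0.1, "tz": 0.3, "rx": 0, "ry": 0, "rz": 0, "grip": 0}, {"tx": 0, "ty": 0.1, "tz": 0.3, "rx": 0, "ry": 0, "rz": 0, "grip": 0}, {"tx": 0, "ty": 0.2, "tz": 0.3, "rx": 0, "ry": 0, "rz": 0, "grip": 0}, {"tx": 0, "ty": 0.1, "tz": 0.2, "rx": 0, "ry": 0, "rz": 0, "grip": 0}]'

```text
t: 14.05
eef_pos: [532.7, 103.5, 291.5]
tcp_rot: [-1.57, -0.0, 0.21]
ft_force: [0.3, -0.8, 1.5]
opening: 0.005
```

```bash
python3 look.py a14
```

```text
t 14.05 tip hub [ -0.5  46.1 106.5] turn left (tool) [-0.     0.002  0.   ] F [ 0.12 -0.89  1.45] open 0.0
side cap [ 24.6 -75.9 129.3] 102 ang 30.4
{25: 12, 30: 60, 35: 9, 75: 4, 80: 12, 85: 64, 90: 15, 140: 12, 145: 65, 150: 10, 205: 18, 270: 47, 275: 10, 330: 53, 335: 25, 340: 31, 345: 25}
  tower [-105.    -8.4   44.5]
top cap [ 24.5 -72.6 129.4] 95 ang 29.3
{20: 9, 25: 58, 30: 11, 80: 5, 85: 56, 90: 19, 145: 33, 150: 4}
  tower [-106.7  -17.1   42.7]
```

View pics/a14.png

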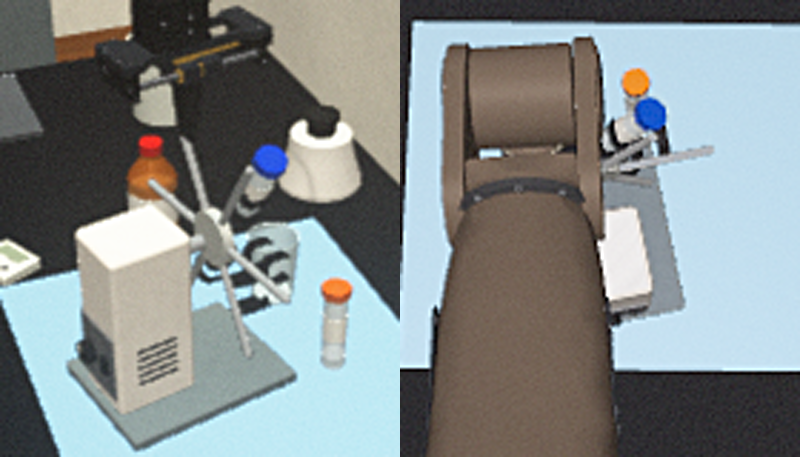

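Request:
move_arm --rows '[{"tx": 0, "ty": 0.2, "tz": 0.3, "rx": 0, "ry": 0, "rz": 0, "grip": 0}, {"tx": 0, "ty": 0.2, "tz": 0.3, "rx": 0, "ry": 0, "rz": 0, "grip": 0}, {"tx": 0, "ty": 0.1, "tz": 0.3, "rx": 0, "ry": 0, "rz": 0, "grip": 0}, {"tx": 0, "ty": 0.2, "tz": 0.2, "rx": 0, "ry": 0, "rz": 0, "grip": 0}, {"tx": 0, "ty": 0.2, "tz": 0.3, "rx": 0, "ry": 0, "rz": 0, "grip": 0}, {"tx": 0, "ty": 0.2, "tz": 0.2, "rx": 0, "ry": 0, "rz": 0, "grip": 0}, {"tx": 0, "ty": 0.2, "tz": 0.3, "rx": 0, "ry": 0, "rz": 0, "grip": 0}, {"tx": 0, "ty": 0.2, "tz": 0.2, "rx": 0, "ry": 0, "rz": 0, "grip": 0}, {"tx": 0, "ty": 0.2, "tz": 0.2, "rx": 0, "ry": 0, "rz": 0, "grip": 0}, {"tx": 0, "ty": 0.2, "tz": 0.2, "rx": 0, "ry": 0, "rz": 0, "grip": 0}]'

```text
t: 14.98
eef_pos: [527.5, 127.7, 272.5]
tcp_rot: [-1.571, -0.0, 0.21]
ft_force: [-0.2, -0.9, 3.2]
opening: 0.003
```

```bash
python3 look.py a15
```

```text
t 14.98 tip hub [-0.6 70.8 87.5] turn left (tool) [-0.     0.002  0.   ] F [-0.37 -0.88  3.16] open 0.0
side cap [ 24.2 -43.3 144.2] 93 ang 16.7
{10: 7, 15: 75, 20: 14, 25: 4, 65: 12, 70: 56, 75: 13, 125: 8, 130: 66, 135: 13, 185: 5, 190: 40, 195: 9, 255: 29, 260: 6, 310: 4, 315: 43, 320: 25, 325: 33, 330: 36, 335: 19}
  tower [-104.8   -8.1   44.5]
top cap [ 23.6 -38.4 143.7] 99 ang 15.0
{5: 7, 10: 45, 15: 13, 65: 9, 70: 57, 75: 23, 130: 40, 135: 16}
  tower [-105.7   -5.2   43. ]
```

View pics/a15.png

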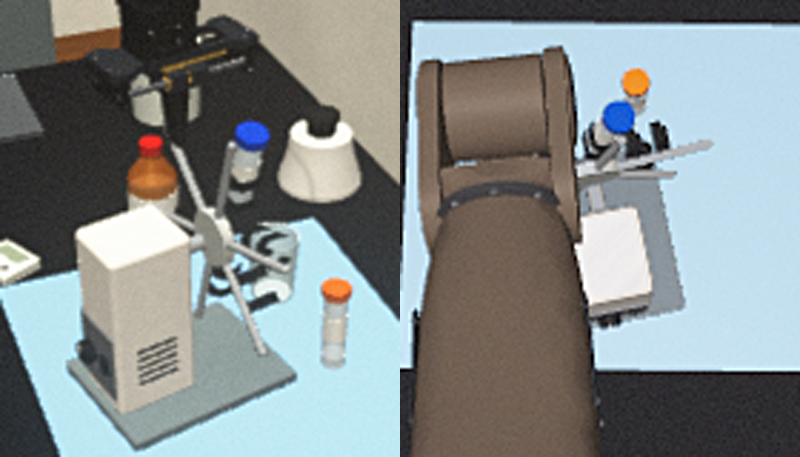

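Request:
move_arm --rows '[{"tx": 0, "ty": 0.2, "tz": 0.2, "rx": 0, "ry": 0, "rz": 0, "grip": 0}, {"tx": 0, "ty": 0.3, "tz": 0.2, "rx": 0, "ry": 0, "rz": 0, "grip": 0}, {"tx": 0, "ty": 0.2, "tz": 0.2, "rx": 0, "ry": 0, "rz": 0, "grip": 0}, {"tx": 0, "ty": 0.2, "tz": 0.2, "rx": 0, "ry": 0, "rz": 0, "grip": 0}, {"tx": 0, "ty": 0.3, "tz": 0.2, "rx": 0, "ry": 0, "rz": 0, "grip": 0}, {"tx": 0, "ty": 0.2, "tz": 0.2, "rx": 0, "ry": 0, "rz": 0, "grip": 0}, {"tx": 0, "ty": 0.2, "tz": 0.2, "rx": 0, "ry": 0, "rz": 0, "grip": 0}, {"tx": 0, "ty": 0, "tz": 0, "rx": 0, "ry": 0, "rz": 0, "grip": 0}]'

```text
t: 15.75
eef_pos: [524.5, 141.4, 256.1]
tcp_rot: [-1.571, 0.001, 0.21]
ft_force: [-0.0, -1.0, 0.4]
opening: 0.005
```

```bash
cat > fine.py <<'E'
from h import *
def ray(n,u,v):
    e,R,f,cx,cy=cam(n);D=np.array([(u-cx)/f,-(v-cy)/f,-1])@R.T
    return e@np.eye(3),D
# re-measure tower top from top cam
E=[]
for n in("top","side"):
    p,d=env.read_camera(n);C=torot(cloud(n,d));h=cv2.cvtColor(p,cv2.COLOR_BGR2HSV)
    r=np.hypot(C[...,1],C[...,2])
    b=(h[...,0]>105)&(h[...,0]<130)&(h[...,1]>150)&(h[...,2]>60)&(r<200)&(abs(C[...,0])<80)
    v,u=np.nonzero(b);print(n,"cap px",u.mean().round(2),v.mean().round(2),len(u))
    e,R,f,cx,cy=cam(n);D=R@np.array([(u.mean()-cx)/f,-(v.mean()-cy)/f,-1])
    # intersect with hub-frame x=24 plane
    eh=torot(e);Dh=D@RR
    if n=="top": # at z~151 (cap top dominates)
        q=eh+Dh*(146-eh[2])/Dh[2];print("  at z=146:",q.round(1))
    q=eh+Dh*(24-eh[0])/Dh[0];print("  on x=24:",q.round(1))
    t=(h[...,2]>190)&(h[...,1]<40)&(abs(C[...,0]+103)<62)&(abs(C[...,1])<55)&(C[...,2]>38)&(C[...,2]<52)
    if n=="top":
        cn=max(cv2.findContours(t.astype(np.uint8),0,1)[0],key=cv2.contourArea)[:,0].astype(float)
        P=[]
        for uu,vv in cn:
            DD=R@np.array([(uu-cx)/f,-(vv-cy)/f,-1]);P.append((e+DD*(230-e[2])/DD[2])[:2])
        print("  tower rect",cv2.minAreaRect(np.array(P,np.float32)))
    # arm lines on plane x=0 pixels: fit each arm's direction through cloud
    m=(abs(C[...,0])<9)&(r>50)&(r<146)&(h[...,1]<60)&(p.max(2)>75)
    a=np.degrees(np.arctan2(-C[...,1],C[...,2]))[m]; x=C[...,0][m]
    for k in range(6):
        w=(a-60*k+180)%360-180;s=abs(w)<14
        if s.sum()>25:print("  arm",60*k,np.median(w[s]).round(2),s.sum(),end=";")
    print()
E
python3 look.py a16; python3 fine.py
```

```text
t 15.75 tip hub [-0.7 84.9 71.1] turn left (tool) [-0.     0.003 -0.001] F [-0.24 -0.98  0.44] open 0.0
side cap [ 24.3 -18.6 149.4] 85 ang 7.1
{0: 16, 5: 81, 10: 15, 55: 12, 60: 43, 65: 18, 110: 6, 115: 12, 120: 69, 125: 10, 175: 6, 180: 58, 245: 6, 250: 7, 300: 4, 305: 43, 310: 17, 315: 31, 320: 23, 325: 38, 330: 5}
  tower [-105.    -8.    44.5]
top cap [ 23.3 -13.1 148. ] 97 ang 5.1
{0: 31, 5: 13, 55: 14, 60: 58, 65: 19, 120: 45, 125: 18, 185: 9, 355: 4}
  tower [-104.1   -0.9   43. ]
top cap px 307.89 181.88 97
  at z=146: [ 24.5 -13.5 146. ]
  on x=24: [ 24.  -13.5 147.9]
  tower rect ((441.6598205566406, 37.422996520996094), (96.62672424316406, 81.70964050292969), 12.455689430236816)
  arm 0 3.93 33;  arm 60 3.83 91;  arm 120 3.92 68;
side cap px 312.75 152.38 84
  on x=24: [ 24.  -17.5 147.8]
  arm 0 7.3 83;  arm 60 3.65 64;  arm 120 2.52 95;  arm 180 2.9 62;  arm 300 7.42 58;
```

View pics/a16.png

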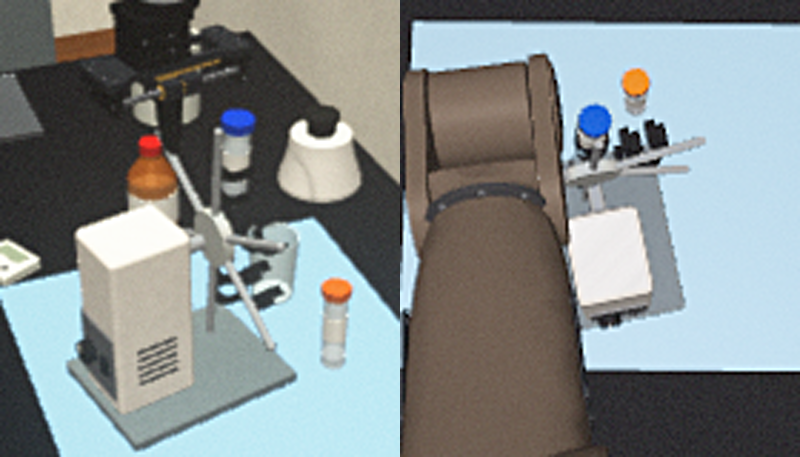

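Request:
move_arm --rows '[{"tx": 0, "ty": 0.24, "tz": 0.15, "rx": 0, "ry": 0, "rz": 0, "grip": 0}, {"tx": 0, "ty": 0.24, "tz": 0.15, "rx": 0, "ry": 0, "rz": 0, "grip": 0}, {"tx": 0, "ty": 0.24, "tz": 0.15, "rx": 0, "ry": 0, "rz": 0, "grip": 0}, {"tx": 0, "ty": 0, "tz": 0, "rx": 0, "ry": 0, "rz": 0, "grip": 0}]'

```text
t: 16.28
eef_pos: [523.5, 145.8, 249.0]
tcp_rot: [-1.57, 0.0, 0.21]
ft_force: [-0.4, 0.2, 1.3]
opening: 0.005
```

```bash
python3 look.py a17; python3 fine.py
```

```text
t 16.28 tip hub [-0.7 89.4 64. ] turn left (tool) [-0.     0.002 -0.   ] F [-0.33  0.25  1.33] open 0.01
side cap [ 23.9  -9.3 149.8] 78 ang 3.6
{0: 81, 5: 22, 10: 5, 50: 10, 55: 25, 60: 31, 65: 6, 110: 11, 115: 68, 120: 16, 170: 8, 175: 38, 180: 20, 245: 6, 300: 34, 305: 22, 310: 24, 315: 27, 320: 26, 325: 24, 355: 4}
  tower [-105.6   -7.9   44.5]
top cap [ 23.9  -2.7 149.1] 97 ang 1.0
{0: 19, 5: 8, 50: 9, 55: 45, 60: 37, 115: 34, 120: 28, 350: 5, 355: 21}
  tower [-103.9    0.3   42.9]
top cap px 304.35 182.53 100
  at z=146: [ 24.6  -2.8 146. ]
  on x=24: [ 24.   -2.8 148.3]
  tower rect ((441.8375244140625, 37.20291519165039), (96.44950866699219, 82.28096771240234), 12.057971000671387)
  arm 0 0.33 30;  arm 60 -0.17 90;  arm 120 -0.44 70;
side cap px 311.1 150.78 78
  on x=24: [ 24.   -8.5 149.2]
  arm 0 2.75 84;  arm 60 0.52 59;  arm 120 -1.17 96;  arm 180 -0.91 62;  arm 300 3.79 61;
```

Request:
move_arm --rows '[{"tx": 0, "ty": -0.5, "tz": -0.1, "rx": 0, "ry": 0, "rz": 0, "grip": 0}, {"tx": 0, "ty": -2.0, "tz": 0, "rx": 0, "ry": 0, "rz": 0, "grip": 0}, {"tx": 0, "ty": -3.0, "tz": 0, "rx": 0, "ry": 0, "rz": 0, "grip": 0}, {"tx": 0, "ty": -4.0, "tz": 0, "rx": 0, "ry": 0, "rz": 0, "grip": 0}, {"tx": 0, "ty": -4.0, "tz": 0, "rx": 0, "ry": 0, "rz": 0, "grip": 0}, {"tx": 0, "ty": -3.0, "tz": 2.5, "rx": 0, "ry": 0, "rz": 0, "grip": 0}, {"tx": 0, "ty": 0, "tz": 4.0, "rx": 0, "ry": 0, "rz": 0, "grip": 0}, {"tx": 0, "ty": 0, "tz": 4.0, "rx": 0, "ry": 0, "rz": 0, "grip": 0}, {"tx": 0, "ty": 0, "tz": 4.0, "rx": 0, "ry": 0, "rz": 0, "grip": 0}, {"tx": 0, "ty": 0, "tz": 4.0, "rx": 0, "ry": 0, "rz": 0, "grip": 0}]'

```text
t: 17.32
eef_pos: [484.6, 327.0, 415.2]
tcp_rot: [-1.571, -0.001, 0.209]
ft_force: [0.7, -0.8, 0.2]
opening: 0.006
```

Request:
move_arm --rows '[{"tx": 0, "ty": 0, "tz": 4.0, "rx": 0, "ry": 0, "rz": 0, "grip": 0}, {"tx": 0, "ty": 0, "tz": 3.5, "rx": 0, "ry": 0, "rz": 0, "grip": 0}, {"tx": 0, "ty": 0, "tz": 2.0, "rx": 0, "ry": 0, "rz": 0, "grip": 0}, {"tx": 0, "ty": 0, "tz": 0, "rx": 0, "ry": 0, "rz": 0, "grip": 0}]'

```text
t: 17.65
eef_pos: [464.2, 421.7, 414.0]
tcp_rot: [-1.57, 0.001, 0.213]
ft_force: [-0.5, -0.5, 0.1]
opening: 0.005
```

```bash
python3 look.py a18; python3 fine.py; python3 - <<'E'
from h import *
# top cam: arm-end tips & midline using all arms' cloud
p,d=env.read_camera("top");C=torot(cloud("top",d));h=cv2.cvtColor(p,cv2.COLOR_BGR2HSV)
r=np.hypot(C[...,1],C[...,2])
a=np.degrees(np.arctan2(-C[...,1],C[...,2]))
m=(abs(C[...,0])<10)&(h[...,1]<60)&(r>50)&(r<150)
for c in(60,-60):
    s=m&(abs(a-c)<15);y=C[s][:,1];z=C[s][:,2]
    print(c,"line",np.polyfit(abs(y),z,1).round(2),"slope deg",np.degrees(np.arctan(np.polyfit(abs(y),z,1)[0])).round(2),"ymax",np.sort(abs(y))[-5:].round(1),"x",np.median(C[s][:,0]).round(1))
z=p[140:260,240:380];cv2.imwrite("pics/b4.png",cv2.resize(z,None,fx=5,fy=5,interpolation=cv2.INTER_CUBIC))
E
```

```text
t 17.65 tip hub [ -1.9 371.5 229. ] turn left (tool) [-0.     0.006 -0.001] F [-0.56 -0.44  0.09] open 0.0
side cap [ 23.1  -8.3 149.7] 77 ang 3.2
{0: 83, 5: 18, 10: 4, 50: 10, 55: 26, 60: 31, 65: 9, 110: 17, 115: 56, 120: 23, 170: 9, 175: 38, 180: 19, 245: 7, 300: 50, 305: 23, 310: 6}
  tower [-105.1   -8.8   44.6]
top cap [ 24.   -2.7 148.4] 100 ang 1.0
{0: 21, 5: 7, 50: 9, 55: 43, 60: 36, 110: 5, 115: 30, 120: 29, 235: 4, 240: 54, 245: 9, 250: 4, 295: 10, 300: 67, 305: 15, 310: 5, 350: 5, 355: 18}
  tower [-103.1    0.3   42.9]
top cap px 304.29 182.44 99
  at z=146: [ 24.9  -2.7 146. ]
  on x=24: [ 24.   -2.7 149.5]
  tower rect ((441.84698486328125, 37.20997619628906), (96.55008697509766, 82.06201171875), 11.894193649291992)
  arm 0 0.22 29;  arm 60 -0.18 92;  arm 120 -0.29 70;  arm 240 2.64 76;  arm 300 1.85 85;
side cap px 311.12 150.67 76
  on x=24: [ 24.   -8.6 149.6]
  arm 0 2.74 83;  arm 60 0.44 58;  arm 120 -1.23 90;  arm 180 -0.5 57;  arm 300 3.6 77;
60 line [0.5  7.09] slope deg 26.65 ymax [121.7 122.4 122.9 125.4 125.8] x 0.9
-60 line [0.56 6.16] slope deg 29.32 ymax [119.7 119.9 120.7 123.  123.7] x 0.7
```

View pics/a18.png

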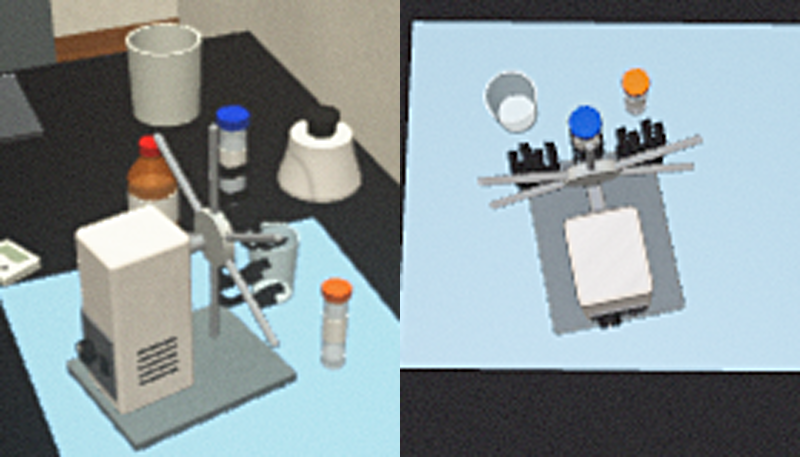

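View pics/b4.png

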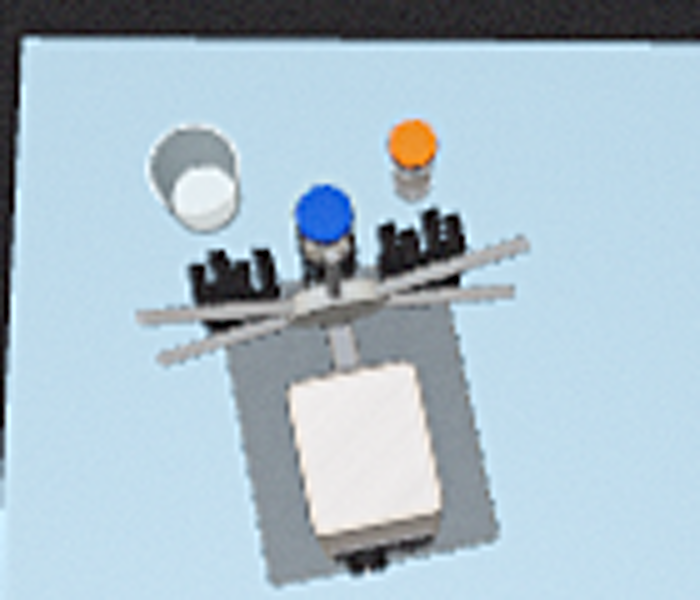

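```bash
python3 - <<'E'
from h import *
p,d=env.read_camera("top");q=cv2.imread("pics/top0.png")
df=(cv2.absdiff(cv2.GaussianBlur(p,(5,5),0),cv2.GaussianBlur(q,(5,5),0)).max(2)>30).astype(np.uint8)
n,l,s,c=cv2.connectedComponentsWithStats(df)
print([s[i].tolist() for i in range(1,n) if s[i,4]>8]);s=env.state();print(s["t"],abs(s["qvel"]).max(),s["ft_force"].round(1))
env.job_done()
E
```

```text
[[87, 153, 190, 247, 15862], [158, 167, 6, 7, 22], [166, 176, 4, 13, 41], [267, 176, 55, 36, 619], [321, 181, 28, 22, 231], [337, 187, 8, 4, 19], [268, 201, 9, 4, 28], [295, 205, 5, 3, 12], [272, 209, 11, 4, 20], [47, 289, 119, 111, 6143], [118, 303, 18, 9, 58], [133, 312, 11, 14, 98], [316, 332, 21, 9, 119], [339, 337, 8, 6, 27], [332, 342, 13, 6, 23], [347, 345, 11, 10, 44], [310, 347, 16, 9, 82], [351, 353, 4, 6, 10], [350, 357, 10, 29, 144], [299, 364, 4, 7, 17], [171, 366, 17, 34, 149], [289, 369, 10, 15, 96], [278, 379, 22, 21, 310]]
17.95 0.003447007915345331 [-0.8  0.1  0.3]
the job is handed in; nothing more can be done
```

The blue-capped tube now points straight up, cap on top, to within about 1°. I handed the job in at about 18 s of the 51 s allowed.

**How I did it:** I turned the wheel about 136° with the closed fingertips, at roughly 15–18° per second. There were two strokes, each pushing on a bare steel arm; I never pushed on the tube. I then lifted the hand clear and moved it off to the left.

**Last checks:**
- **Tube angle:** the top view puts it about 1° right of vertical (0.2 to 1.3° depending on the feature measured). The side view reads 3.2°, but it sees only the near face of the cap, which pulls its reading to the right, so I went by the top view. I did not make another correction.
- **Rotator:** the tower top is where it started, within about 0.1 mm and with no change in yaw.
- **Other objects:** a before-and-after comparison of the top view shows changes only at the wheel and the robot itself. The robot's own arm hid the bottle and timer in that last view. I did not check those two after the move, but the hand stayed well above them.
- **Hand:** clear of everything, with wrist force near zero.

**What went wrong on the way:**
- **Missed first push:** the closed fingertips end about 19 mm higher than I had assumed, so the first pass went over the arm without touching it.
- **Off-centre second push:** it landed off-centre on the arm and gave about 12 N in total at the wrist, partly sideways. I re-centred the fingers, and after that the forces stayed around 2–3 N.

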